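Make up two sampling kits at the lab bench

TASK

Make up the two sampling kits from the stock on the bench: the blue tray gets the amber bottle, the green-lidded jar and the pipette-tip box; the yellow tray gets the blue-capped bottle and the red-lidded jar. Stand each thing upright on the tray's floor in a pocket of its own (any pocket of the right tray), setting the glass bottles down gently, and leave the orange-capped bottle and the black-lidded jar standing where they are.

Things in the scene. Friction and masses are not known exactly. Their poses are not given: they have to be found in the camera images.
- amber_bottle_mid (a point): Amber: brown glass, black cap: laboratory bottle, round body 44 mm in diameter up to 52 mm height, then a shoulder and a 31 mm wide cap; 84 mm tall in all, about 130 g, standing upright. The point is on its axis, 42 mm above its underside; z is up.
- green_jar_mid (a point): Jar with a GREEN lid: round opaque white plastic jar, 52 mm in diameter, 64 mm tall with its lid (54 mm in diameter, the top 14 mm), about 100 g, standing upright. The point is on its axis, 32 mm above its underside; z is up.
- tip_box_mid (a point): Pipette-tip box: small rectangular box, black below with a dark blue lid (shut, does not open), 40 mm (its x) by 56 mm (its y) by 60 mm tall, about 90 g. The point is at its centre, 30 mm above its underside; z is up.
- blue_bottle_mid (a point): Pale clear glass, BLUE cap: laboratory bottle, round body 44 mm in diameter up to 52 mm height, then a shoulder and a 31 mm wide cap; 84 mm tall in all, about 130 g, standing upright. The point is on its axis, 42 mm above its underside; z is up.
- red_jar_mid (a point): Jar with a RED lid: round opaque white plastic jar, 52 mm in diameter, 64 mm tall with its lid (54 mm in diameter, the top 14 mm), about 100 g, standing upright. The point is on its axis, 32 mm above its underside; z is up.
- blue_tray: Blue plastic kit tray, 80 mm (x) by 244 mm (y), with three pockets in a row, their centres at y = -80, 0 and +80 mm. The origin is at the centre of its underside on the bench; x runs across the row, y along the row, z up. The floor is 4 mm thick, walls and partitions are 4 mm thick and 10 mm high above the bench; every pocket is 72 mm (x) by 76 mm (y) inside, open above. Fixed to the bench: it does not move.
- yellow_tray: Yellow plastic kit tray, 80 mm (x) by 164 mm (y), with two pockets in a row, their centres at y = -40 and +40 mm. The origin is at the centre of its underside on the bench; x runs across the row, y along the row, z up. The floor is 4 mm thick, walls and partitions are 4 mm thick and 10 mm high above the bench; every pocket is 72 mm (x) by 76 mm (y) inside, open above. Fixed to the bench: it does not move.
- orange_bottle_mid (a point): Pale clear glass, ORANGE cap: laboratory bottle, round body 44 mm in diameter up to 52 mm height, then a shoulder and a 31 mm wide cap; 84 mm tall in all, about 130 g, standing upright. The point is on its axis, 42 mm above its underside; z is up. Not part of a kit: it stays where it is.
- black_jar_mid (a point): Jar with a BLACK lid: round opaque white plastic jar, 52 mm in diameter, 64 mm tall with its lid (54 mm in diameter, the top 14 mm), about 100 g, standing upright. The point is on its axis, 32 mm above its underside; z is up. Not part of a kit: it stays where it is.
Mind the look-alikes: they are no part of the job. Leave any pink look-alike of the part that bears amber_bottle_mid alone. What is shaped like the part that bears tip_box_mid but pink is not meant.

How it is judged (in metres and radians):
At the end, for the whole second after the job is handed in: Amber bottle, green-lidded jar and tip box in the blue tray, blue-capped bottle and red-lidded jar in the yellow one, each on the floor of a pocket (height within 4 mm), upright within 0.1 rad, at rest; orange-capped bottle and black-lidded jar upright, within 30 mm of their start (x of amber_bottle_mid in the frame of blue_tray between -0.038 and 0.038 m and y of amber_bottle_mid in the frame of blue_tray between -0.122 and 0.122 m and z of amber_bottle_mid in the frame of blue_tray between 0.042 and 0.05 m and angle between each of amber_bottle_mid, green_jar_mid, tip_box_mid, blue_bottle_mid, red_jar_mid, orange_bottle_mid, black_jar_mid's own z axis and vertical below 0.1 rad and linear speed of each of amber_bottle, green_jar, tip_box, blue_bottle, red_jar below 0.02 m/s and angular speed of each of amber_bottle, green_jar, tip_box, blue_bottle, red_jar below 0.2 rad/s and x of green_jar_mid in the frame of blue_tray between -0.038 and 0.038 m and y of green_jar_mid in the frame of blue_tray between -0.122 and 0.122 m and z of green_jar_mid in the frame of blue_tray between 0.032 and 0.04 m and x of tip_box_mid in the frame of blue_tray between -0.038 and 0.038 m and y of tip_box_mid in the frame of blue_tray between -0.122 and 0.122 m and z of tip_box_mid in the frame of blue_tray between 0.03 and 0.038 m and x of blue_bottle_mid in the frame of yellow_tray between -0.038 and 0.038 m and y of blue_bottle_mid in the frame of yellow_tray between -0.082 and 0.082 m and z of blue_bottle_mid in the frame of yellow_tray between 0.042 and 0.05 m and x of red_jar_mid in the frame of yellow_tray between -0.038 and 0.038 m and y of red_jar_mid in the frame of yellow_tray between -0.082 and 0.082 m and z of red_jar_mid in the frame of yellow_tray between 0.032 and 0.04 m and distance of each of orange_bottle_mid, black_jar_mid from where it was at the start of the episode below 0.03 m); the robot touches nothing.
It fails at once if the orange-capped bottle is shifted by more than 30 mm or tipped over (distance of orange_bottle_mid from where it was at the start of the episode above 0.03 m or angle between orange_bottle_mid's own z axis and vertical above 0.5 rad).
It fails at once if the black-lidded jar is shifted by more than 30 mm or tipped over (distance of black_jar_mid from where it was at the start of the episode above 0.03 m or angle between black_jar_mid's own z axis and vertical above 0.5 rad).
It fails at once if the amber bottle is dropped or banged down into its tray (faster than 0.5 m/s within 18 mm of the floor: a fall of some 13 mm) (z of amber_bottle_mid in the frame of blue_tray below 0.064 m and x of amber_bottle_mid in the frame of blue_tray between -0.04 and 0.04 m and horizontal distance between amber_bottle_mid and blue_tray below 0.13 m and linear speed of amber_bottle above 0.5 m/s).
It fails at once if the blue-capped bottle is dropped or banged down into its tray (faster than 0.5 m/s within 18 mm of the floor: a fall of some 13 mm) (z of blue_bottle_mid in the frame of yellow_tray below 0.064 m and x of blue_bottle_mid in the frame of yellow_tray between -0.04 and 0.04 m and horizontal distance between blue_bottle_mid and yellow_tray below 0.13 m and linear speed of blue_bottle above 0.5 m/s).
It also fails if it takes over 115 s, if anything falls off the work surface, if the arm or the gripper's body presses on something with over 40 N, if the wrist force passes 120 N, or if a joint passes its speed limit or range.

ROBOT

A 7-joint arm with a two-finger parallel gripper is mounted at the origin on the work surface. World frame = base frame: x ahead of the robot, y to its left, z up, the work surface at z = 0. Lengths are in mm, angles in rad, forces in N, time in s.
With the tool pointing down it reaches from about 400 to 850 mm from the base axis. Payload 4.4 kg.
Tool frame: the origin (TCP) lies at the very end of the fingers, on their centre line; the grasp point (between the pads) lies 19 mm behind it; z points along the fingers, y is the direction in which the jaws open and shut (so a half turn about z gives the same grasp; the last joint's range is limited). The gripper opens to 94 mm and grips with 3 to 60 N. Pads are 16 mm wide; open, the fingers measure 119 mm over their backs; the gripper's body (75 mm by 177 mm) begins 78 mm behind the grasp point.
Start: joints at [-1.167, 0.628, 0.038, 1.517, -0.027, 0.996, -0.02], TCP at [294.239, 579.604, 205.478] pointing down, gripper open.
Joint ranges: [-3.06, 3.06], [-0.37, 2.12], [-1.25, 1.32], [0.18, 2.47], [-1.1, 4.24], [0.23, 1.98], [-2.94, 2.94]. Speed limits (rad/s): [2.57, 2.57, 3.14, 3.14, 3.14, 3.14, 3.14].

INTERFACE

Orientations are given as a 3x3 rotation matrix whose columns are the frame's x, y, z axes.
In Python, from plant import r gives the robot as it stands. The module is installed in compiled form; this text tells all that it offers.
- The arm moves only by the tool step_arm, never from a script. Its argument "steps" is a list of rows, each an object of numbers: "jaw": the finger opening in m, from 0 to 0.094; "tx", "ty", "tz": the shift along the tool's x, y, z in m; "yaw": the turn about the tool's z in degrees. A call has 1 to 5 rows; each row is the pose to reach, as a shift and turn from the pose measured when the call began, along the tool's axes at that moment; what a row does not reach only later rows make up. A row lasts 1/12 s, in which the tool goes at most 41.7 mm and 7.16 degrees, less where a joint would pass 70% of its speed; a pose out of reach is approached as far as the arm can. A call with a gripper value outside its range is refused whole. The fingers move at their own pace and stop on an object; the grip force is fixed at half the most. Time passes only in rows, so rows that repeat a pose let the fingers close. It gives the time, the measured TCP pose, the force and the opening at its end, in the units of the state.
- r.state(): the state, without advancing time (a new reading comes with each control period).
- r.camera(name): name is "scene" or "top" or "wrist"; returns a dict with "image" (384x512x3 uint8, red, green, blue), "K" (3x3 intrinsics, pixels), "R" (3x3) and "t" (3): a world point X has camera coordinates R X + t. Camera axes: x right, y down, z forward; pixel columns grow to the right and rows downward; lengths in mm; the calibration is good to about 2 mm. A picture is of the moment at which its call begins. There is no depth.
- r.job_done(): hands the job in, once; it reports no verdict.
The state is a dict: "time": time; "joint_positions": joint angles; "qvel": joint speeds; "joint_torque": joint torques, N m; "tool_pos": TCP position; "eef_rot": TCP orientation; "wrist_force": force on the tool from outside, world axes, zero at the start; "ft_torque": the same for the moment, N m; "opening": opening from 0.0 (shut) to 1.0 (fully open).
Only numpy, scipy, OpenCV 4.12 (cv2) and the standard library are available. Lean on these libraries where they do the work, as an engineer would, in place of code of your own. Each camera call takes 0.05 s, during which the arm holds its last target. There are 200 camera calls.

## Working session

There is one attempt and no reset: what is moved stays moved. The work goes in short steps, Python scripts to look and compute and a tool call to move; the robot and the scene stay as the last step left them, time stands still between calls to the robot, and variables do not carry over. Pictures are saved under pics/ and viewed, about 12 in all and at most 16, crops included, and the job is handed in when it is done.

Besides the shell and the picture viewer there is one more tool, called after "Call:" as a command line: name --argument value ..., lists and objects as JSON in quotes. step_arm: Moves the arm, as the interface text tells. Its arguments: {"type":"object","properties":{"steps":{"type":"array"}},"required":["steps"]}

```bash
mkdir -p pics; python3 - <<'E'
from plant import r
import cv2,numpy as np
s=r.state();print(s['time'],s['tool_pos'],s['eef_rot'],s['opening'])
for n in("top","scene"):
    c=r.camera(n);cv2.imwrite(f"pics/{n}0.png",c["image"][:,:,::-1]);print(n,c["K"],c["R"],c["t"])
E
```

```text
0.0 [293.91955829 578.99470225 204.56309992] [[-8.91659269e-01  4.52706311e-01 -8.62651028e-04]
 [ 4.52707132e-01  8.91657699e-01 -1.67324832e-03]
 [ 1.16993590e-05 -1.88249564e-03 -9.99998228e-01]] 1.0000124082596833
top [[357.32067473   0.         256.30934087]
 [  0.         357.32067473 191.76291382]
 [  0.           0.           1.        ]] [[-0.00376393 -0.99995494 -0.0087148 ]
 [-0.99531772  0.00458791 -0.09654839]
 [ 0.09658402  0.0083106  -0.99529014]] [-27.50164905 501.23383415 934.07384026]
scene [[480.46004364   0.         254.4875654 ]
 [  0.         480.46004364 186.72381715]
 [  0.           0.           1.        ]] [[-0.47393535  0.880518   -0.00856324]
 [ 0.51930197  0.27163216 -0.81027244]
 [-0.71113342 -0.38846366 -0.58599082]] [ 266.44216319 -186.32558944 1844.79958127]
```

View pics/top0.png

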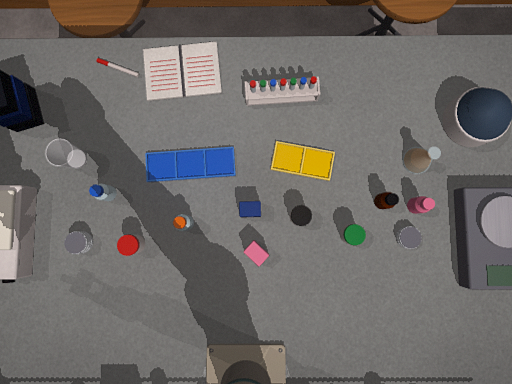

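View pics/scene0.png

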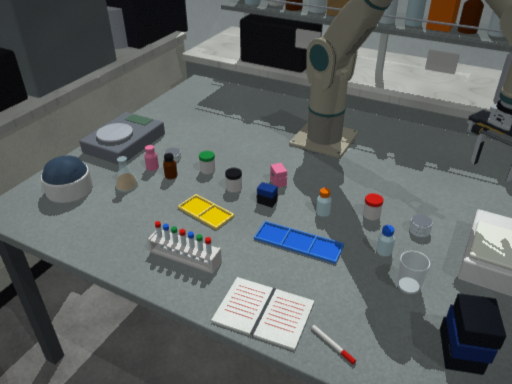

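Candidates in the top view:
- Amber bottle at (387,200), with the pink bottle (425,204) as its look-alike.
- Tip box at (250,209), with the pink box (256,254) as its look-alike.
- Blue cap at (97,191), with the orange cap at (181,222).
- Red lid (128,245), green lid (354,235) and black lid (301,215).

By colour I choose amber (387,200), dark blue box (250,209), blue cap (97,191), red lid and green lid.

```bash
cat > h.py <<'E'
from plant import r
import cv2,numpy as np
def ray(c,uv,z):
    d=c["R"].T@np.linalg.inv(c["K"])@np.array([uv[0],uv[1],1.]);o=-c["R"].T@c["t"]
    return (o+d*(z-o[2])/d[2])
def proj(c,X):
    p=c["K"]@(c["R"]@np.array(X,float)+c["t"]);return p[:2]/p[2]
def blob(c,roi,f):
    """largest contour of mask f(h,s,v) in roi (u0,v0,u1,v1)"""
    h=cv2.cvtColor(c["image"],cv2.COLOR_RGB2HSV).astype(int)
    u0,v0,u1,v1=roi;m=np.zeros(h.shape[:2],np.uint8)
    m[v0:v1,u0:u1]=(f(*[h[v0:v1,u0:u1,i] for i in range(3)])*255)
    k=max(cv2.findContours(m,cv2.RETR_EXTERNAL,cv2.CHAIN_APPROX_NONE)[0],key=cv2.contourArea)
    return k[:,0,:].astype(float)
def go(x,y,z,ang=None):
    """shift/turn in tool axes to TCP world x,y,z, jaw axis (tool y) at ang deg from world x (mod 180)"""
    s=r.state();R=s["eef_rot"];d=R.T@(np.array([x,y,z])-s["tool_pos"])/1000
    yaw=0
    if ang is not None:
        cur=np.degrees(np.arctan2(R[1,1],R[0,1]));yaw=-(((ang-cur)+90)%180-90)  # tool z is down
    print("t %.2f pos"%s["time"],s["tool_pos"].round(1),"d",d.round(4),"yaw",round(yaw,1),"q7 %.2f"%s["joint_positions"][6],"open %.3f"%s["opening"])
E
cat > m.py <<'E'
from h import *
c=r.camera("top")
o=-c["R"].T@c["t"];print("cam",o.round())
L=dict(
 red=((110,225,150,262),lambda h,s,v:((h<8)|(h>172))&(s>120)&(v>60),60),
 green=((335,215,375,255),lambda h,s,v:(h>40)&(h<85)&(s>100),60),
 black=((285,200,318,232),lambda h,s,v:(v<45),60),
 bluecap=((85,178,115,205),lambda h,s,v:(h>95)&(h<130)&(s>130)&(v>60),78),
 orange=((168,210,200,235),lambda h,s,v:(h>3)&(h<22)&(s>130),78),
 ambercap=((384,190,402,212),lambda h,s,v:(v<38),78),
 box=((235,195,268,222),lambda h,s,v:(h>100)&(h<130)&(s>100),58),
 bluetray=((135,135,245,190),lambda h,s,v:(h>95)&(h<125)&(s>130)&(v>50),8),
 yellow=((260,130,345,190),lambda h,s,v:(h>15)&(h<35)&(s>130),8))
for n,(roi,f,z) in L.items():
    k=blob(c,roi,f);W=np.array([ray(c,p,z)[:2] for p in k],np.float32)
    (cx,cy),wh,a=cv2.minAreaRect(W);px=k.mean(0)
    print(n,"px",px.round(1),"n",len(k),"mid",round(cx,1),round(cy,1),"size",np.round(wh,1),"ang",round(a,1),"bbox",W.min(0).round(),W.max(0).round())
im=c["image"][:,:,::-1]
a=cv2.resize(im[175:265,75:275],None,fx=4,fy=4,interpolation=cv2.INTER_CUBIC)[:280];b=cv2.resize(im[175:250,280:450],None,fx=4,fy=4,interpolation=cv2.INTER_CUBIC)
b=cv2.copyMakeBorder(b,0,0,0,800-b.shape[1],cv2.BORDER_CONSTANT)
cv2.imwrite("pics/crop1.png",np.vstack([a,b]))
E
python3 m.py
```

```text
cam [409. -38. 978.]
red px [127.5 244.9] n 60 mid 363.9 299.5 size [51.7 55.3] ang 26.4 bbox [337. 272.] [391. 326.]
green px [354.3 234.3] n 57 mid 387.9 -278.8 size [51.3 50.9] ang 44.0 bbox [ 363. -306.] [ 414. -253.]
black px [300.6 215.3] n 55 mid 436.1 -142.9 size [48.7 48.7] ang 89.2 bbox [ 412. -167.] [ 460. -118.]
bluecap px [ 95.7 190.3] n 35 mid 501.0 378.6 size [33.5 28.1] ang 89.7 bbox [487. 362.] [515. 395.]
orange px [179.2 222.2] n 33 mid 419.2 164.6 size [30.4 27.6] ang 89.8 bbox [405. 149.] [433. 180.]
ambercap px [391.  198.9] n 36 mid 477.2 -367.8 size [32.6 28.1] ang 87.6 bbox [ 463. -384.] [ 491. -351.]
box px [249.5 208.6] n 68 mid 454.6 -12.1 size [54.2 38.6] ang 89.8 bbox [435. -39.] [474.  15.]
bluetray px [189.8 163.9] n 229 mid 580.9 153.1 size [ 81.5 243.8] ang 3.8 bbox [534.  32.] [627. 275.]
yellow px [302.3 160.4] n 171 mid 589.0 -156.4 size [163.6  81.3] ang 78.9 bbox [ 534. -244.] [643. -70.]
```

View pics/crop1.png

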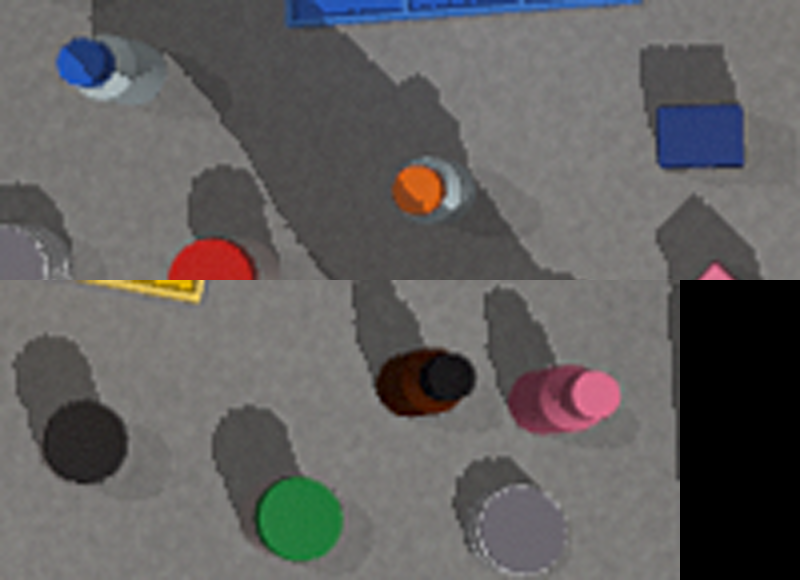

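The crop confirms the choices: amber bottle with black cap (beside the plain pink bottle), green lid, blue cap, orange cap, red lid and dark blue box. Measured sizes match those given: lids about 52 mm, tray 81x244, tray 81x164. Next I approach the blue bottle at about (501,377).

```bash
python3 -c "
from h import *
go(501,377,150,-11)"
```

```text
t 0.15 pos [294.  579.2 204.8] d [-0.2761 -0.0865  0.0549] yaw 74.1 q7 -0.02 open 1.001
```

Call:
step_arm --steps '[{"tx":-0.276,"ty":-0.086,"tz":0.055,"yaw":74,"jaw":0.094},{"tx":-0.276,"ty":-0.086,"tz":0.055,"yaw":74,"jaw":0.094},{"tx":-0.276,"ty":-0.086,"tz":0.055,"yaw":74,"jaw":0.094},{"tx":-0.276,"ty":-0.086,"tz":0.055,"yaw":74,"jaw":0.094},{"tx":-0.276,"ty":-0.086,"tz":0.055,"yaw":74,"jaw":0.094}]'

```text
time: 0.57
tool_pos: [441.5, 435.1, 165.7]
eef_rot: [[-0.453, 0.891, -0.0], [0.891, 0.453, -0.001], [-0.001, -0.001, -1.0]]
wrist_force: [0.1, 1.0, -0.3]
opening: 0.998
```

```bash
python3 -c "
from h import *
go(501,377,150,-11)"
```

```text
t 0.57 pos [441.5 435.1 165.7] d [-0.0787  0.0267  0.0158] yaw 37.9 q7 -0.21 open 0.998
```

Call:
step_arm --steps '[{"tx":-0.079,"ty":0.027,"tz":0.016,"yaw":36},{"tx":-0.079,"ty":0.027,"tz":0.016,"yaw":36},{"tx":-0.079,"ty":0.027,"tz":0.016,"yaw":36},{"tx":-0.079,"ty":0.027,"tz":0.016,"yaw":36},{"tx":-0.079,"ty":0.027,"tz":0.016,"yaw":36}]'

```text
invalid input at $.steps[0]: expected keys jaw, tx, ty, tz, yaw
```

Call:
step_arm --steps '[{"yaw":2},{"yaw":2},{"yaw":2}]'

```text
invalid input at $.steps[0]: expected keys jaw, tx, ty, tz, yaw
```

```bash
python3 -c "
from h import *
go(501,377,16,-11)
c=r.camera('wrist');cv2.imwrite('pics/w1.png',c['image'][:,:,::-1])
print(proj(c,[501,377,84]),proj(c,[501,377,0]))"
```

```text
t 0.57 pos [441.5 435.1 165.7] d [-0.0786  0.0268  0.1498] yaw 37.9 q7 -0.21 open 0.998
[284.1537873  278.86533834] [277.31728555 240.74703028]
```

View pics/w1.png

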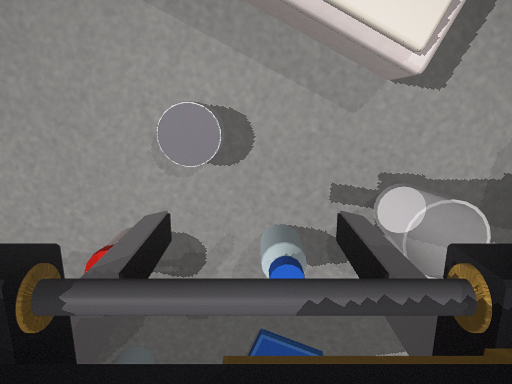

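The picture (taken before the move, since that call was refused) shows the blue cap at (287,272), close to its predicted (284,279). The measurement holds.

Call:
step_arm --steps '[{"tx":-0.079,"ty":0.027,"tz":0.016,"yaw":36,"jaw":0.094},{"tx":-0.079,"ty":0.027,"tz":0.016,"yaw":36,"jaw":0.094},{"tx":-0.079,"ty":0.027,"tz":0.016,"yaw":36,"jaw":0.094},{"tx":-0.079,"ty":0.027,"tz":0.016,"yaw":36,"jaw":0.094},{"tx":-0.079,"ty":0.027,"tz":0.016,"yaw":36,"jaw":0.094}]'

```text
time: 1.03
tool_pos: [509.7, 363.7, 148.9]
eef_rot: [[0.158, 0.987, 0.004], [0.987, -0.158, -0.01], [-0.009, 0.006, -1.0]]
wrist_force: [-0.6, 0.6, -0.6]
opening: 0.999
```

Call:
step_arm --steps '[{"tx":0,"ty":0,"tz":0,"yaw":2,"jaw":0.08},{"tx":0,"ty":0,"tz":0,"yaw":2,"jaw":0.08},{"tx":0,"ty":0,"tz":0,"yaw":2,"jaw":0.08}]'

```text
time: 1.28
tool_pos: [509.3, 363.7, 148.6]
eef_rot: [[0.19, 0.982, 0.004], [0.982, -0.19, -0.01], [-0.01, 0.006, -1.0]]
wrist_force: [0.3, 0.8, -0.5]
opening: 0.856
```

```bash
python3 -c "
from h import *
go(501,377,16,-11)"
```

```text
t 1.28 pos [509.3 363.7 148.6] d [ 0.0127 -0.0114  0.1324] yaw 0.1 q7 -0.59 open 0.856
```

Call:
step_arm --steps '[{"tx":0.013,"ty":-0.011,"tz":0,"yaw":0,"jaw":0.08},{"tx":0.013,"ty":-0.011,"tz":0.042,"yaw":0,"jaw":0.08},{"tx":0.013,"ty":-0.011,"tz":0.084,"yaw":0,"jaw":0.08},{"tx":0.013,"ty":-0.011,"tz":0.115,"yaw":0,"jaw":0.08},{"tx":0.013,"ty":-0.011,"tz":0.13,"yaw":0,"jaw":0.08}]'

```text
time: 1.7
tool_pos: [498.5, 376.2, 14.3]
eef_rot: [[0.187, 0.982, -0.002], [0.982, -0.187, -0.014], [-0.014, 0.001, -1.0]]
wrist_force: [-0.2, -0.8, -0.3]
opening: 0.851
```

Call:
step_arm --steps '[{"tx":0,"ty":0,"tz":0,"yaw":0,"jaw":0.08},{"tx":0,"ty":0,"tz":0,"yaw":0,"jaw":0.08}]'

```text
time: 1.87
tool_pos: [497.2, 375.7, 13.1]
eef_rot: [[0.186, 0.983, -0.004], [0.982, -0.186, -0.015], [-0.016, -0.002, -1.0]]
wrist_force: [-0.8, -0.7, 0.2]
opening: 0.847
```

```bash
python3 -c "
from h import *
go(501,377,16,-11)"
```

```text
t 1.87 pos [497.2 375.7  13.1] d [ 0.002   0.0035 -0.003 ] yaw 0.3 q7 -0.55 open 0.847
```

Call:
step_arm --steps '[{"tx":0.002,"ty":0.003,"tz":-0.003,"yaw":0,"jaw":0.06},{"tx":0.002,"ty":0.003,"tz":-0.003,"yaw":0,"jaw":0.03},{"tx":0.002,"ty":0.003,"tz":-0.003,"yaw":0,"jaw":0.03},{"tx":0.002,"ty":0.003,"tz":-0.003,"yaw":0,"jaw":0.03},{"tx":0.002,"ty":0.003,"tz":-0.003,"yaw":0,"jaw":0.03}]'

```text
time: 2.28
tool_pos: [500.9, 377.5, 17.0]
eef_rot: [[0.186, 0.983, -0.003], [0.982, -0.186, -0.014], [-0.014, -0.001, -1.0]]
wrist_force: [-0.2, 0.5, -1.2]
opening: 0.534
```

Call:
step_arm --steps '[{"tx":0,"ty":0,"tz":0,"yaw":0,"jaw":0.03},{"tx":0,"ty":0,"tz":-0.005,"yaw":0,"jaw":0.03},{"tx":0,"ty":0,"tz":-0.02,"yaw":0,"jaw":0.03}]'

```text
time: 2.53
tool_pos: [499.2, 376.8, 35.5]
eef_rot: [[0.186, 0.983, -0.007], [0.982, -0.186, -0.017], [-0.018, -0.004, -1.0]]
wrist_force: [-0.8, 0.2, -1.2]
opening: 0.462
```

Call:
step_arm --steps '[{"tx":0,"ty":0,"tz":-0.04,"yaw":0,"jaw":0.03},{"tx":0,"ty":0,"tz":-0.08,"yaw":0,"jaw":0.03},{"tx":0,"ty":0,"tz":-0.115,"yaw":0,"jaw":0.03},{"tx":0,"ty":0,"tz":-0.115,"yaw":0,"jaw":0.03},{"tx":0,"ty":0,"tz":-0.115,"yaw":0,"jaw":0.03}]'

```text
time: 2.95
tool_pos: [501.1, 379.6, 153.0]
eef_rot: [[0.186, 0.983, -0.004], [0.983, -0.186, -0.014], [-0.014, -0.001, -1.0]]
wrist_force: [-0.7, -0.4, -2.2]
opening: 0.461
```

```bash
python3 -c "
from h import *
print(r.state()['wrist_force'].round(2))
go(597,-117,150,-11)"
```

```text
[-0.72 -0.37 -2.24]
t 2.95 pos [501.1 379.6 153. ] d [-0.4701  0.1864  0.0094] yaw 0.3 q7 -0.61 open 0.461
```

Call:
step_arm --steps '[{"tx":-0.03,"ty":0.012,"tz":0,"yaw":0,"jaw":0.03},{"tx":-0.065,"ty":0.026,"tz":0,"yaw":0,"jaw":0.03},{"tx":-0.1,"ty":0.04,"tz":0,"yaw":0,"jaw":0.03},{"tx":-0.135,"ty":0.054,"tz":0,"yaw":0,"jaw":0.03},{"tx":-0.17,"ty":0.068,"tz":0,"yaw":0,"jaw":0.03}]'

```text
time: 3.37
tool_pos: [534.8, 198.0, 153.6]
eef_rot: [[0.185, 0.983, -0.007], [0.983, -0.185, -0.015], [-0.016, -0.004, -1.0]]
wrist_force: [0.2, -0.6, -0.8]
opening: 0.459
```

```bash
python3 -c "
from h import *
go(597,-117,150,-11)"
```

```text
t 3.37 pos [534.8 198.  153.6] d [-0.2979  0.1194  0.0078] yaw 0.3 q7 -0.33 open 0.459
```

Call:
step_arm --steps '[{"tx":-0.035,"ty":0.014,"tz":0,"yaw":0,"jaw":0.03},{"tx":-0.07,"ty":0.028,"tz":0,"yaw":0,"jaw":0.03},{"tx":-0.105,"ty":0.042,"tz":0,"yaw":0,"jaw":0.03},{"tx":-0.14,"ty":0.056,"tz":0,"yaw":0,"jaw":0.03},{"tx":-0.17,"ty":0.068,"tz":0,"yaw":0,"jaw":0.03}]'

```text
time: 3.78
tool_pos: [568.8, 15.4, 154.4]
eef_rot: [[0.186, 0.982, -0.011], [0.982, -0.187, -0.016], [-0.018, -0.007, -1.0]]
wrist_force: [0.3, 0.3, -1.3]
opening: 0.466
```

Call:
step_arm --steps '[{"tx":-0.035,"ty":0.014,"tz":0,"yaw":0,"jaw":0.03},{"tx":-0.07,"ty":0.028,"tz":0,"yaw":0,"jaw":0.03},{"tx":-0.1,"ty":0.04,"tz":0,"yaw":0,"jaw":0.03},{"tx":-0.115,"ty":0.046,"tz":0,"yaw":0,"jaw":0.03},{"tx":-0.118,"ty":0.048,"tz":0,"yaw":0,"jaw":0.03}]'

```text
time: 4.2
tool_pos: [592.4, -114.7, 154.6]
eef_rot: [[0.193, 0.981, -0.014], [0.981, -0.193, -0.018], [-0.021, -0.01, -1.0]]
wrist_force: [0.5, -0.6, -0.6]
opening: 0.46
```

Call:
step_arm --steps '[{"tx":0,"ty":0,"tz":0,"yaw":0,"jaw":0.03},{"tx":0,"ty":0,"tz":0,"yaw":0,"jaw":0.03}]'

```text
time: 4.37
tool_pos: [591.0, -113.9, 153.1]
eef_rot: [[0.193, 0.981, -0.017], [0.981, -0.193, -0.017], [-0.02, -0.013, -1.0]]
wrist_force: [-0.8, 0.5, -1.6]
opening: 0.463
```

```bash
python3 -c "
from h import *
go(597,-117,25,-11)
c=r.camera('scene');im=c['image'][120:270,130:330,::-1]
cv2.imwrite('pics/s1.png',cv2.resize(im,None,fx=3,fy=3))"
```

```text
t 4.37 pos [ 591.  -113.9  153.1] d [0.0007 0.0082 0.1281] yaw -0.1 q7 0.18 open 0.463
```

View pics/s1.png

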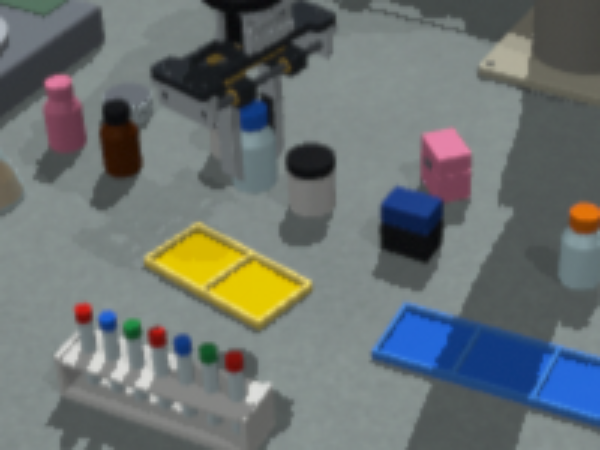

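Call:
step_arm --steps '[{"tx":0.001,"ty":0.008,"tz":0.035,"yaw":0,"jaw":0.03},{"tx":0.001,"ty":0.008,"tz":0.07,"yaw":0,"jaw":0.03},{"tx":0.001,"ty":0.008,"tz":0.1,"yaw":0,"jaw":0.03},{"tx":0.001,"ty":0.008,"tz":0.115,"yaw":0,"jaw":0.03},{"tx":0.001,"ty":0.008,"tz":0.122,"yaw":0,"jaw":0.03}]'

```text
time: 4.83
tool_pos: [595.1, -112.4, 28.3]
eef_rot: [[0.188, 0.982, -0.022], [0.982, -0.189, -0.015], [-0.019, -0.019, -1.0]]
wrist_force: [-0.5, 0.4, -1.4]
opening: 0.463
```

```bash
python3 -c "
from h import *
go(597,-117,20,-11)
c=r.camera('scene');im=c['image'][120:270,130:330,::-1]
cv2.imwrite('pics/s2.png',cv2.resize(im,None,fx=3,fy=3))"
```

```text
t 4.83 pos [ 595.1 -112.4   28.3] d [-0.004   0.0028  0.0083] yaw 0.1 q7 0.23 open 0.463
```

View pics/s2.png

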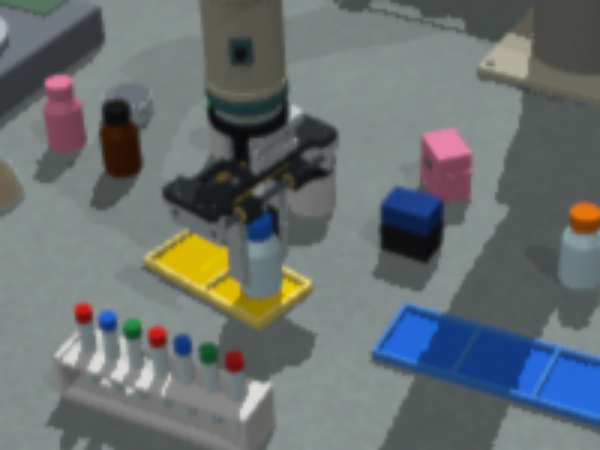

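The blue-capped bottle hangs over the right-hand pocket, crop (262,290). I lower it gently.

Call:
step_arm --steps '[{"tx":-0.004,"ty":0.002,"tz":0.002,"yaw":0,"jaw":0.03},{"tx":-0.004,"ty":0.002,"tz":0.004,"yaw":0,"jaw":0.03},{"tx":-0.004,"ty":0.002,"tz":0.006,"yaw":0,"jaw":0.03},{"tx":-0.004,"ty":0.002,"tz":0.007,"yaw":0,"jaw":0.03},{"tx":-0.004,"ty":0.002,"tz":0.008,"yaw":0,"jaw":0.03}]'

```text
time: 5.3
tool_pos: [597.1, -117.3, 21.2]
eef_rot: [[0.189, 0.982, -0.02], [0.982, -0.189, -0.015], [-0.019, -0.016, -1.0]]
wrist_force: [0.3, -0.2, 0.7]
opening: 0.459
```

Call:
step_arm --steps '[{"tx":0,"ty":0,"tz":0.001,"yaw":0,"jaw":0.03},{"tx":0,"ty":0,"tz":0.002,"yaw":0,"jaw":0.03}]'

```text
time: 5.47
tool_pos: [597.1, -117.4, 21.1]
eef_rot: [[0.189, 0.982, -0.019], [0.982, -0.189, -0.015], [-0.018, -0.016, -1.0]]
wrist_force: [-5.5, 1.1, 20.4]
opening: 0.465
```

Contact. I open slowly, then lift clear.

Call:
step_arm --steps '[{"tx":0,"ty":0,"tz":0,"yaw":0,"jaw":0.055},{"tx":0,"ty":0,"tz":0,"yaw":0,"jaw":0.07},{"tx":0,"ty":0,"tz":0,"yaw":0,"jaw":0.07},{"tx":0,"ty":0,"tz":-0.02,"yaw":0,"jaw":0.07},{"tx":0,"ty":0,"tz":-0.06,"yaw":0,"jaw":0.07}]'

```text
time: 5.88
tool_pos: [594.6, -115.7, 77.5]
eef_rot: [[0.189, 0.982, -0.028], [0.982, -0.189, -0.013], [-0.019, -0.025, -1.0]]
wrist_force: [0.9, 0.4, 1.0]
opening: 0.738
```

Call:
step_arm --steps '[{"tx":0,"ty":0,"tz":-0.04,"yaw":0,"jaw":0.08},{"tx":0,"ty":0,"tz":-0.075,"yaw":0,"jaw":0.08},{"tx":0,"ty":0,"tz":-0.075,"yaw":0,"jaw":0.08},{"tx":0,"ty":0,"tz":-0.075,"yaw":0,"jaw":0.08}]'

```text
time: 6.22
tool_pos: [598.4, -114.8, 154.5]
eef_rot: [[0.189, 0.982, -0.024], [0.982, -0.189, -0.014], [-0.018, -0.021, -1.0]]
wrist_force: [-0.8, -0.4, -1.3]
opening: 0.849
```

```bash
python3 -c "
from h import *
go(364,298,150,-11)
c=r.camera('scene');im=c['image'][120:270,130:330,::-1]
cv2.imwrite('pics/s3.png',cv2.resize(im,None,fx=3,fy=3))"
```

```text
t 6.22 pos [ 598.4 -114.8  154.5] d [ 0.3612 -0.3081  0.0043] yaw 0.1 q7 0.18 open 0.849
```

View pics/s3.png

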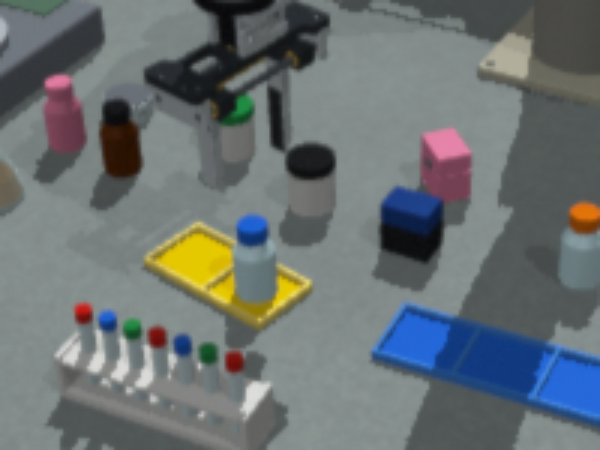

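```bash
python3 -c "
from h import *
go(477,-366,150,4)"
```

```text
t 6.27 pos [ 596.9 -114.4  152.7] d [-0.2696 -0.0701  0.0093] yaw -14.9 q7 0.18 open 0.851
```

Call:
step_arm --steps '[{"tx":-0.04,"ty":-0.01,"tz":0,"yaw":-4,"jaw":0.08},{"tx":-0.08,"ty":-0.02,"tz":0,"yaw":-8,"jaw":0.08},{"tx":-0.12,"ty":-0.03,"tz":0,"yaw":-12,"jaw":0.08},{"tx":-0.16,"ty":-0.042,"tz":0,"yaw":-15,"jaw":0.08},{"tx":-0.18,"ty":-0.047,"tz":0,"yaw":-15,"jaw":0.08}]'

```text
time: 6.68
tool_pos: [511.8, -287.5, 155.4]
eef_rot: [[-0.068, 0.997, -0.033], [0.998, 0.068, -0.014], [-0.012, -0.033, -0.999]]
wrist_force: [0.1, -1.0, 0.1]
opening: 0.851
```

```bash
python3 -c "
from h import *
go(477,-366,150,4)"
```

```text
t 6.68 pos [ 511.8 -287.5  155.4] d [-0.0759 -0.0399  0.0077] yaw -0.1 q7 0.69 open 0.851
```

Call:
step_arm --steps '[{"tx":-0.04,"ty":-0.02,"tz":0,"yaw":0,"jaw":0.08},{"tx":-0.07,"ty":-0.038,"tz":0,"yaw":0,"jaw":0.08},{"tx":-0.076,"ty":-0.04,"tz":0,"yaw":0,"jaw":0.08},{"tx":-0.076,"ty":-0.04,"tz":0,"yaw":0,"jaw":0.08},{"tx":-0.076,"ty":-0.04,"tz":0,"yaw":0,"jaw":0.08}]'

```text
time: 7.1
tool_pos: [476.2, -365.4, 155.9]
eef_rot: [[-0.067, 0.997, -0.035], [0.998, 0.066, -0.012], [-0.01, -0.035, -0.999]]
wrist_force: [0.1, 1.1, 0.1]
opening: 0.856
```

```bash
python3 -c "
from h import *
go(477,-366,18,4)"
```

```text
t 7.10 pos [ 476.2 -365.4  155.9] d [0.0007 0.0057 0.1378] yaw -0.2 q7 0.82 open 0.856
```

Call:
step_arm --steps '[{"tx":0.001,"ty":0.001,"tz":0.035,"yaw":0,"jaw":0.08},{"tx":0.001,"ty":0.003,"tz":0.07,"yaw":0,"jaw":0.08},{"tx":0.001,"ty":0.005,"tz":0.105,"yaw":0,"jaw":0.08},{"tx":0.001,"ty":0.006,"tz":0.136,"yaw":0,"jaw":0.08},{"tx":0.001,"ty":0.006,"tz":0.136,"yaw":0,"jaw":0.08}]'

```text
time: 7.52
tool_pos: [474.7, -359.4, 13.2]
eef_rot: [[-0.07, 0.997, -0.044], [0.998, 0.07, -0.003], [-0.0, -0.044, -0.999]]
wrist_force: [-0.8, 0.1, 0.0]
opening: 0.852
```

Call:
step_arm --steps '[{"tx":0,"ty":0,"tz":0,"yaw":0,"jaw":0.03},{"tx":0,"ty":0,"tz":0,"yaw":0,"jaw":0.03},{"tx":0,"ty":0,"tz":0,"yaw":0,"jaw":0.03},{"tx":0,"ty":0,"tz":0,"yaw":0,"jaw":0.03},{"tx":0,"ty":0,"tz":0,"yaw":0,"jaw":0.03}]'

```text
time: 7.93
tool_pos: [475.8, -360.0, 14.9]
eef_rot: [[-0.07, 0.997, -0.041], [0.998, 0.07, -0.005], [-0.002, -0.042, -0.999]]
wrist_force: [-0.3, 0.3, 0.9]
opening: 0.537
```

Call:
step_arm --steps '[{"tx":-0.006,"ty":0.001,"tz":0,"yaw":0,"jaw":0.055},{"tx":-0.006,"ty":0.001,"tz":0,"yaw":0,"jaw":0.05},{"tx":-0.006,"ty":0.001,"tz":0,"yaw":0,"jaw":0.03},{"tx":-0.006,"ty":0.001,"tz":0,"yaw":0,"jaw":0.03},{"tx":-0.006,"ty":0.001,"tz":0,"yaw":0,"jaw":0.03}]'

```text
time: 8.35
tool_pos: [477.4, -366.8, 15.5]
eef_rot: [[-0.07, 0.997, -0.041], [0.998, 0.07, -0.006], [-0.003, -0.041, -0.999]]
wrist_force: [-0.6, -0.7, 3.5]
opening: 0.465
```

Call:
step_arm --steps '[{"tx":0,"ty":0,"tz":0,"yaw":0,"jaw":0.03},{"tx":0,"ty":0,"tz":0,"yaw":0,"jaw":0.03}]'

```text
time: 8.52
tool_pos: [477.4, -366.8, 15.5]
eef_rot: [[-0.07, 0.997, -0.041], [0.998, 0.07, -0.006], [-0.003, -0.041, -0.999]]
wrist_force: [-0.3, -0.2, 2.0]
opening: 0.464
```

Call:
step_arm --steps '[{"tx":0,"ty":0,"tz":-0.01,"yaw":0,"jaw":0.03},{"tx":0,"ty":0,"tz":-0.04,"yaw":0,"jaw":0.03},{"tx":0,"ty":0,"tz":-0.08,"yaw":0,"jaw":0.03},{"tx":0,"ty":0,"tz":-0.12,"yaw":0,"jaw":0.03},{"tx":0.01,"ty":0.002,"tz":-0.14,"yaw":0,"jaw":0.03}]'

```text
time: 8.93
tool_pos: [485.3, -359.1, 160.2]
eef_rot: [[-0.067, 0.997, -0.036], [0.998, 0.067, -0.011], [-0.009, -0.037, -0.999]]
wrist_force: [0.7, -0.2, -0.6]
opening: 0.461
```

```bash
python3 -c "
from h import *
go(576,233,150,4)"
```

```text
t 8.93 pos [ 485.3 -359.1  160.2] d [5.848e-01 1.305e-01 3.000e-04] yaw -0.2 q7 0.80 open 0.461
```

Call:
step_arm --steps '[{"tx":0.03,"ty":0.007,"tz":0,"yaw":0,"jaw":0.03},{"tx":0.065,"ty":0.0145,"tz":0,"yaw":0,"jaw":0.03},{"tx":0.1,"ty":0.022,"tz":0,"yaw":0,"jaw":0.03},{"tx":0.135,"ty":0.03,"tz":0,"yaw":0,"jaw":0.03},{"tx":0.17,"ty":0.038,"tz":0,"yaw":0,"jaw":0.03}]'

```text
time: 9.35
tool_pos: [511.3, -184.9, 157.7]
eef_rot: [[-0.067, 0.997, -0.036], [0.998, 0.067, -0.01], [-0.008, -0.037, -0.999]]
wrist_force: [0.8, 0.5, -0.9]
opening: 0.465
```

Call:
step_arm --steps '[{"tx":0.035,"ty":0.008,"tz":0,"yaw":0,"jaw":0.03},{"tx":0.07,"ty":0.0156,"tz":0,"yaw":0,"jaw":0.03},{"tx":0.105,"ty":0.0234,"tz":0,"yaw":0,"jaw":0.03},{"tx":0.14,"ty":0.031,"tz":0,"yaw":0,"jaw":0.03},{"tx":0.175,"ty":0.039,"tz":0,"yaw":0,"jaw":0.03}]'

```text
time: 9.77
tool_pos: [537.9, -5.6, 155.1]
eef_rot: [[-0.068, 0.997, -0.037], [0.998, 0.067, -0.01], [-0.008, -0.038, -0.999]]
wrist_force: [-0.6, 0.1, -1.3]
opening: 0.463
```

```bash
python3 -c "
from h import *
go(576,233,150,4)"
```

```text
t 9.77 pos [537.9  -5.6 155.1] d [0.2355 0.0542 0.0013] yaw -0.1 q7 0.22 open 0.463
```

Call:
step_arm --steps '[{"tx":0.035,"ty":0.008,"tz":0,"yaw":0,"jaw":0.03},{"tx":0.07,"ty":0.016,"tz":0,"yaw":0,"jaw":0.03},{"tx":0.105,"ty":0.024,"tz":0,"yaw":0,"jaw":0.03},{"tx":0.14,"ty":0.032,"tz":0,"yaw":0,"jaw":0.03},{"tx":0.165,"ty":0.038,"tz":0,"yaw":0,"jaw":0.03}]'

```text
time: 10.18
tool_pos: [563.8, 166.2, 152.5]
eef_rot: [[-0.071, 0.997, -0.038], [0.997, 0.071, -0.008], [-0.006, -0.039, -0.999]]
wrist_force: [-0.1, -0.4, -1.0]
opening: 0.464
```

Call:
step_arm --steps '[{"tx":0.03,"ty":0.007,"tz":0,"yaw":0,"jaw":0.03},{"tx":0.055,"ty":0.013,"tz":0,"yaw":0,"jaw":0.03},{"tx":0.065,"ty":0.015,"tz":0,"yaw":0,"jaw":0.03},{"tx":0.065,"ty":0.015,"tz":0,"yaw":0,"jaw":0.03},{"tx":0.065,"ty":0.015,"tz":0,"yaw":0,"jaw":0.03}]'

```text
time: 10.6
tool_pos: [573.7, 230.8, 151.5]
eef_rot: [[-0.071, 0.997, -0.039], [0.997, 0.071, -0.01], [-0.007, -0.039, -0.999]]
wrist_force: [0.3, -0.3, -1.4]
opening: 0.462
```

```bash
python3 -c "
from h import *
go(576,233,24,4)"
```

```text
t 10.60 pos [573.7 230.8 151.5] d [0.0029 0.0075 0.1273] yaw 0.1 q7 -0.15 open 0.462
```

Call:
step_arm --steps '[{"tx":0.003,"ty":0.002,"tz":0.035,"yaw":0,"jaw":0.03},{"tx":0.003,"ty":0.004,"tz":0.07,"yaw":0,"jaw":0.03},{"tx":0.003,"ty":0.006,"tz":0.098,"yaw":0,"jaw":0.03},{"tx":0.003,"ty":0.007,"tz":0.113,"yaw":0,"jaw":0.03},{"tx":0.003,"ty":0.008,"tz":0.12,"yaw":0,"jaw":0.03}]'

```text
time: 11.02
tool_pos: [575.1, 228.9, 28.9]
eef_rot: [[-0.068, 0.997, -0.043], [0.998, 0.067, -0.014], [-0.011, -0.044, -0.999]]
wrist_force: [0.2, 0.1, -2.0]
opening: 0.461
```

```bash
python3 -c "
from h import *
go(576,233,19,4)"
```

```text
t 11.02 pos [575.1 228.9  28.9] d [0.0041 0.0016 0.0098] yaw -0.2 q7 -0.11 open 0.461
```

Call:
step_arm --steps '[{"tx":0.003,"ty":0.001,"tz":0.002,"yaw":0,"jaw":0.03},{"tx":0.004,"ty":0.001,"tz":0.004,"yaw":0,"jaw":0.03},{"tx":0.004,"ty":0.001,"tz":0.006,"yaw":0,"jaw":0.03},{"tx":0.004,"ty":0.001,"tz":0.007,"yaw":0,"jaw":0.03},{"tx":0.004,"ty":0.001,"tz":0.008,"yaw":0,"jaw":0.03}]'

```text
time: 11.43
tool_pos: [576.1, 233.1, 21.8]
eef_rot: [[-0.068, 0.997, -0.042], [0.998, 0.067, -0.013], [-0.01, -0.043, -0.999]]
wrist_force: [-0.6, 0.1, -0.7]
opening: 0.464
```

Call:
step_arm --steps '[{"tx":0,"ty":0,"tz":0.001,"yaw":0,"jaw":0.03},{"tx":0,"ty":0,"tz":0.001,"yaw":0,"jaw":0.03}]'

```text
time: 11.6
tool_pos: [576.4, 233.3, 21.3]
eef_rot: [[-0.068, 0.997, -0.041], [0.998, 0.067, -0.013], [-0.01, -0.042, -0.999]]
wrist_force: [0.2, -0.2, -1.1]
opening: 0.462
```

Call:
step_arm --steps '[{"tx":0,"ty":0,"tz":0.001,"yaw":0,"jaw":0.03},{"tx":0,"ty":0,"tz":0.002,"yaw":0,"jaw":0.03},{"tx":0,"ty":0,"tz":0.002,"yaw":0,"jaw":0.03}]'

```text
time: 11.85
tool_pos: [576.6, 233.4, 19.6]
eef_rot: [[-0.068, 0.997, -0.04], [0.998, 0.068, -0.012], [-0.009, -0.041, -0.999]]
wrist_force: [-0.2, 0.5, 0.5]
opening: 0.464
```

Call:
step_arm --steps '[{"tx":0,"ty":0,"tz":0,"yaw":0,"jaw":0.055},{"tx":0,"ty":0,"tz":0,"yaw":0,"jaw":0.07},{"tx":0,"ty":0,"tz":0,"yaw":0,"jaw":0.07},{"tx":0,"ty":-0.001,"tz":-0.02,"yaw":0,"jaw":0.075},{"tx":0,"ty":-0.002,"tz":-0.05,"yaw":0,"jaw":0.08}]'

```text
time: 12.27
tool_pos: [574.0, 233.0, 67.4]
eef_rot: [[-0.068, 0.997, -0.046], [0.998, 0.067, -0.015], [-0.012, -0.047, -0.999]]
wrist_force: [0.6, 0.3, -0.6]
opening: 0.782
```

Call:
step_arm --steps '[{"tx":0,"ty":0,"tz":-0.04,"yaw":0,"jaw":0.085},{"tx":0,"ty":0,"tz":-0.08,"yaw":0,"jaw":0.085},{"tx":0,"ty":0,"tz":-0.085,"yaw":0,"jaw":0.085},{"tx":0,"ty":0,"tz":-0.085,"yaw":0,"jaw":0.085}]'

```text
time: 12.6
tool_pos: [580.2, 234.9, 155.5]
eef_rot: [[-0.068, 0.997, -0.04], [0.998, 0.067, -0.012], [-0.009, -0.041, -0.999]]
wrist_force: [0.7, 0.6, -0.7]
opening: 0.907
```

```bash
python3 -c "
from h import *
c=r.camera('scene');im=c['image'][150:270,200:400,::-1]
cv2.imwrite('pics/s4.png',cv2.resize(im,None,fx=3,fy=3))
go(388,-278,150,4);go(364,298,150,4);print(r.state()['eef_rot'].round(3))"
```

```text
t 12.65 pos [578.4 234.5 153.1] d [-0.4983 -0.2242  0.0187] yaw -0.1 q7 -0.16 open 0.904
t 12.65 pos [578.4 234.5 153.1] d [ 0.078  -0.2093  0.0118] yaw -0.1 q7 -0.16 open 0.904
[[-0.068  0.997 -0.045]
 [ 0.998  0.067 -0.014]
 [-0.011 -0.045 -0.999]]
```

View pics/s4.png

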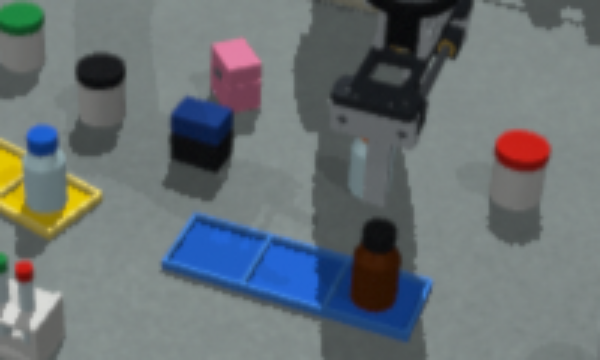

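The amber bottle stands in the right-end blue pocket, crop (377,290). The red jar is next, as the nearest.

Call:
step_arm --steps '[{"tx":0.013,"ty":-0.035,"tz":0,"yaw":0,"jaw":0.085},{"tx":0.026,"ty":-0.07,"tz":0,"yaw":0,"jaw":0.085},{"tx":0.039,"ty":-0.105,"tz":0,"yaw":0,"jaw":0.085},{"tx":0.052,"ty":-0.14,"tz":0.003,"yaw":0,"jaw":0.085},{"tx":0.065,"ty":-0.175,"tz":0.006,"yaw":0,"jaw":0.085}]'

```text
time: 13.07
tool_pos: [396.2, 286.8, 152.6]
eef_rot: [[-0.068, 0.997, -0.048], [0.998, 0.067, -0.016], [-0.013, -0.049, -0.999]]
wrist_force: [0.4, 1.9, -0.7]
opening: 0.904
```

```bash
python3 -c "
from h import *
go(364,298,150,4)"
```

```text
t 13.07 pos [396.2 286.8 152.6] d [ 0.0134 -0.0312  0.0039] yaw -0.1 q7 -0.36 open 0.904
```

Call:
step_arm --steps '[{"tx":0.013,"ty":-0.031,"tz":0,"yaw":0,"jaw":0.085},{"tx":0.013,"ty":-0.031,"tz":0,"yaw":0,"jaw":0.085},{"tx":0.013,"ty":-0.031,"tz":0,"yaw":0,"jaw":0.085},{"tx":0.013,"ty":-0.03,"tz":0.03,"yaw":0,"jaw":0.085},{"tx":0.013,"ty":-0.028,"tz":0.06,"yaw":0,"jaw":0.085}]'

```text
time: 13.48
tool_pos: [366.7, 297.2, 93.4]
eef_rot: [[-0.067, 0.997, -0.044], [0.998, 0.067, -0.014], [-0.011, -0.045, -0.999]]
wrist_force: [0.1, 0.3, -0.1]
opening: 0.902
```

```bash
python3 -c "
from h import *
go(364,298,15,4)
c=r.camera('wrist');print(proj(c,[364,298,64]))
k=blob(c,(0,0,512,384),lambda h,s,v:((h<8)|(h>172))&(s>140)&(v>60));print(k.min(0),k.max(0),[ray(c,p,64).round(1) for p in (k.min(0),k.max(0))])"
```

```text
t 13.48 pos [366.7 297.2  93.4] d [0.0019 0.0009 0.0784] yaw -0.2 q7 -0.36 open 0.902
[251.05836611 207.93049422]
[213. 164.] [293. 244.] [array([337.9, 325.3,  64. ]), array([393.7, 275. ,  64. ])]
```

Call:
step_arm --steps '[{"tx":0.003,"ty":0.001,"tz":0.035,"yaw":0,"jaw":0.085},{"tx":0.003,"ty":0.002,"tz":0.065,"yaw":0,"jaw":0.085},{"tx":0.003,"ty":0.002,"tz":0.075,"yaw":0,"jaw":0.085},{"tx":0.003,"ty":0.002,"tz":0.075,"yaw":0,"jaw":0.06},{"tx":0.003,"ty":0.002,"tz":0.075,"yaw":0,"jaw":0.03}]'

```text
time: 13.95
tool_pos: [362.2, 295.1, 13.2]
eef_rot: [[-0.065, 0.996, -0.052], [0.998, 0.064, -0.022], [-0.019, -0.053, -0.998]]
wrist_force: [0.8, -1.0, 0.5]
opening: 0.801
```

Call:
step_arm --steps '[{"tx":0,"ty":0,"tz":0,"yaw":0,"jaw":0.03},{"tx":0,"ty":0,"tz":0,"yaw":0,"jaw":0.03},{"tx":0,"ty":0,"tz":0,"yaw":0,"jaw":0.03},{"tx":0,"ty":0,"tz":0,"yaw":0,"jaw":0.03},{"tx":0,"ty":0,"tz":0,"yaw":0,"jaw":0.03}]'

```text
time: 14.37
tool_pos: [363.4, 295.8, 14.7]
eef_rot: [[-0.065, 0.997, -0.049], [0.998, 0.064, -0.02], [-0.017, -0.051, -0.999]]
wrist_force: [0.7, -0.9, 6.8]
opening: 0.573
```

Call:
step_arm --steps '[{"tx":0,"ty":0,"tz":0,"yaw":0,"jaw":0.03},{"tx":0,"ty":0,"tz":0,"yaw":0,"jaw":0.03},{"tx":0,"ty":-0.001,"tz":-0.02,"yaw":0,"jaw":0.03}]'

```text
time: 14.62
tool_pos: [361.9, 295.1, 33.3]
eef_rot: [[-0.065, 0.996, -0.053], [0.998, 0.064, -0.023], [-0.02, -0.054, -0.998]]
wrist_force: [-0.5, -0.4, -1.0]
opening: 0.571
```

Call:
step_arm --steps '[{"tx":0,"ty":0,"tz":-0.04,"yaw":0,"jaw":0.03},{"tx":0,"ty":0,"tz":-0.08,"yaw":0,"jaw":0.03},{"tx":0,"ty":0,"tz":-0.12,"yaw":0,"jaw":0.03},{"tx":0,"ty":0,"tz":-0.12,"yaw":0,"jaw":0.03},{"tx":0,"ty":0,"tz":-0.12,"yaw":0,"jaw":0.03}]'

```text
time: 15.03
tool_pos: [369.3, 299.1, 155.2]
eef_rot: [[-0.066, 0.997, -0.049], [0.998, 0.065, -0.02], [-0.016, -0.051, -0.999]]
wrist_force: [-0.1, -0.9, -1.4]
opening: 0.574
```

```bash
python3 -c "
from h import *
go(581,-196,150,4)"
```

```text
t 15.03 pos [369.3 299.1 155.2] d [-0.5078  0.1791  0.0044] yaw -0.3 q7 -0.41 open 0.574
```

Call:
step_arm --steps '[{"tx":-0.03,"ty":0.0106,"tz":0,"yaw":0,"jaw":0.03},{"tx":-0.065,"ty":0.023,"tz":0,"yaw":0,"jaw":0.03},{"tx":-0.1,"ty":0.0353,"tz":0,"yaw":0,"jaw":0.03},{"tx":-0.135,"ty":0.0476,"tz":0,"yaw":0,"jaw":0.03},{"tx":-0.17,"ty":0.06,"tz":0,"yaw":0,"jaw":0.03}]'

```text
time: 15.45
tool_pos: [439.1, 131.6, 153.5]
eef_rot: [[-0.067, 0.996, -0.053], [0.998, 0.066, -0.021], [-0.017, -0.054, -0.998]]
wrist_force: [-0.2, 0.3, -0.8]
opening: 0.572
```

Call:
step_arm --steps '[{"tx":-0.035,"ty":0.0123,"tz":0,"yaw":0,"jaw":0.03},{"tx":-0.07,"ty":0.0247,"tz":0,"yaw":0,"jaw":0.03},{"tx":-0.105,"ty":0.037,"tz":0,"yaw":0,"jaw":0.03},{"tx":-0.14,"ty":0.0494,"tz":0,"yaw":0,"jaw":0.03},{"tx":-0.175,"ty":0.0617,"tz":0,"yaw":0,"jaw":0.03}]'

```text
time: 15.87
tool_pos: [511.1, -40.4, 151.4]
eef_rot: [[-0.067, 0.996, -0.057], [0.998, 0.066, -0.02], [-0.016, -0.058, -0.998]]
wrist_force: [0.5, 0.4, -1.9]
opening: 0.572
```

```bash
python3 -c "
from h import *
go(581,-196,150,4)"
```

```text
t 15.87 pos [511.1 -40.4 151.4] d [-0.1599  0.0595  0.0006] yaw -0.2 q7 0.29 open 0.572
```

Call:
step_arm --steps '[{"tx":-0.035,"ty":0.013,"tz":0,"yaw":0,"jaw":0.03},{"tx":-0.07,"ty":0.026,"tz":0,"yaw":0,"jaw":0.03},{"tx":-0.105,"ty":0.039,"tz":0,"yaw":0,"jaw":0.03},{"tx":-0.14,"ty":0.052,"tz":0,"yaw":0,"jaw":0.03},{"tx":-0.158,"ty":0.059,"tz":0,"yaw":0,"jaw":0.03}]'

```text
time: 16.28
tool_pos: [579.9, -199.3, 148.6]
eef_rot: [[-0.063, 0.996, -0.059], [0.998, 0.062, -0.022], [-0.018, -0.06, -0.998]]
wrist_force: [0.3, -1.1, -1.2]
opening: 0.575
```

Call:
step_arm --steps '[{"tx":0,"ty":0,"tz":0,"yaw":0,"jaw":0.03},{"tx":0,"ty":0,"tz":0,"yaw":0,"jaw":0.03}]'

```text
time: 16.45
tool_pos: [577.9, -200.5, 146.3]
eef_rot: [[-0.06, 0.996, -0.063], [0.998, 0.059, -0.021], [-0.018, -0.064, -0.998]]
wrist_force: [-1.1, 0.6, -0.2]
opening: 0.573
```

```bash
python3 -c "
from h import *
go(581,-196,30,4);print(r.state()['eef_rot'][:,2].round(3))"
```

```text
t 16.45 pos [ 577.9 -200.5  146.3] d [0.0063 0.0109 0.1157] yaw -0.6 q7 0.51 open 0.573
[-0.063 -0.021 -0.998]
```

Call:
step_arm --steps '[{"tx":0.006,"ty":0.003,"tz":0.035,"yaw":0,"jaw":0.03},{"tx":0.006,"ty":0.006,"tz":0.07,"yaw":0,"jaw":0.03},{"tx":0.006,"ty":0.009,"tz":0.1,"yaw":0,"jaw":0.03},{"tx":0.006,"ty":0.01,"tz":0.112,"yaw":0,"jaw":0.03},{"tx":0.006,"ty":0.011,"tz":0.116,"yaw":0,"jaw":0.03}]'

```text
time: 16.87
tool_pos: [578.3, -193.2, 26.8]
eef_rot: [[-0.062, 0.996, -0.07], [0.998, 0.061, -0.018], [-0.014, -0.071, -0.997]]
wrist_force: [-1.0, 0.8, 0.0]
opening: 0.573
```

```bash
python3 -c "
from h import *
go(581,-196,19,4)
c=r.camera('scene');im=c['image'][150:270,130:330,::-1]
cv2.imwrite('pics/s5.png',cv2.resize(im,None,fx=3,fy=3))"
```

```text
t 16.87 pos [ 578.3 -193.2   26.8] d [-0.0028  0.003   0.0076] yaw -0.5 q7 0.53 open 0.573
```

View pics/s5.png

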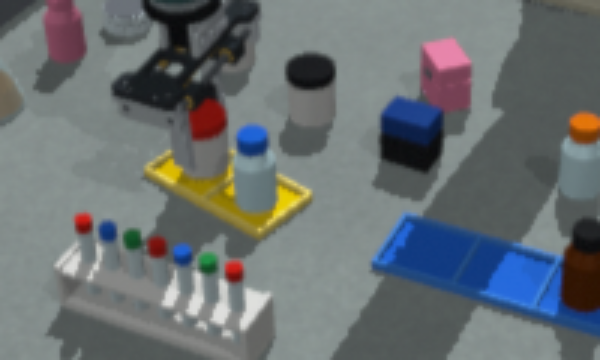

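The red jar hangs over the left yellow pocket, crop (203,170), clear of the blue bottle. I lower it.

Call:
step_arm --steps '[{"tx":-0.003,"ty":0.003,"tz":0.002,"yaw":0,"jaw":0.03},{"tx":-0.003,"ty":0.003,"tz":0.004,"yaw":0,"jaw":0.03},{"tx":-0.003,"ty":0.003,"tz":0.006,"yaw":0,"jaw":0.03},{"tx":-0.003,"ty":0.003,"tz":0.008,"yaw":0,"jaw":0.03},{"tx":-0.003,"ty":0.003,"tz":0.009,"yaw":0,"jaw":0.03}]'

```text
time: 17.33
tool_pos: [582.6, -197.3, 19.4]
eef_rot: [[-0.061, 0.996, -0.066], [0.998, 0.06, -0.02], [-0.016, -0.067, -0.998]]
wrist_force: [-0.0, 0.0, -0.8]
opening: 0.575
```

Call:
step_arm --steps '[{"tx":0,"ty":0,"tz":0.001,"yaw":0,"jaw":0.03},{"tx":0,"ty":0,"tz":0.001,"yaw":0,"jaw":0.03}]'

```text
time: 17.5
tool_pos: [582.6, -197.3, 19.2]
eef_rot: [[-0.061, 0.996, -0.066], [0.998, 0.06, -0.02], [-0.016, -0.067, -0.998]]
wrist_force: [-2.1, 0.4, 3.8]
opening: 0.573
```

Contact. Release and lift.

Call:
step_arm --steps '[{"tx":0,"ty":0,"tz":0,"yaw":0,"jaw":0.065},{"tx":0,"ty":0,"tz":0,"yaw":0,"jaw":0.075},{"tx":0,"ty":0,"tz":0,"yaw":0,"jaw":0.075},{"tx":0,"ty":-0.001,"tz":-0.02,"yaw":0,"jaw":0.078},{"tx":0,"ty":-0.004,"tz":-0.06,"yaw":0,"jaw":0.085}]'

```text
time: 17.92
tool_pos: [579.2, -195.0, 75.7]
eef_rot: [[-0.061, 0.995, -0.074], [0.998, 0.06, -0.017], [-0.012, -0.075, -0.997]]
wrist_force: [0.1, 0.4, -0.4]
opening: 0.865
```

Call:
step_arm --steps '[{"tx":0,"ty":-0.002,"tz":-0.04,"yaw":0,"jaw":0.085},{"tx":0,"ty":-0.005,"tz":-0.075,"yaw":0,"jaw":0.085},{"tx":0,"ty":-0.005,"tz":-0.08,"yaw":0,"jaw":0.085},{"tx":-0.01,"ty":-0.035,"tz":-0.08,"yaw":0,"jaw":0.085},{"tx":-0.02,"ty":-0.07,"tz":-0.08,"yaw":0,"jaw":0.085}]'

```text
time: 18.33
tool_pos: [518.7, -216.9, 161.2]
eef_rot: [[-0.066, 0.995, -0.071], [0.998, 0.065, -0.018], [-0.013, -0.072, -0.997]]
wrist_force: [-0.3, -0.6, -0.7]
opening: 0.902
```

```bash
python3 -c "
from h import *
go(388,-278,150,4)"
```

```text
t 18.33 pos [ 518.7 -216.9  161.2] d [-0.0522 -0.1332  0.0215] yaw -0.3 q7 0.57 open 0.902
```

The tool tilt has crept up to 0.075 rad over the calls. I test whether 5-row holds recover it.

Call:
step_arm --steps '[{"tx":-0.035,"ty":-0.089,"tz":0.014,"yaw":0,"jaw":0.085},{"tx":-0.052,"ty":-0.133,"tz":0.01,"yaw":0,"jaw":0.085},{"tx":-0.052,"ty":-0.133,"tz":0.01,"yaw":0,"jaw":0.085},{"tx":-0.052,"ty":-0.133,"tz":0.01,"yaw":0,"jaw":0.085},{"tx":-0.052,"ty":-0.133,"tz":0.01,"yaw":0,"jaw":0.085}]'

```text
time: 18.75
tool_pos: [384.6, -279.7, 161.8]
eef_rot: [[-0.059, 0.996, -0.073], [0.998, 0.058, -0.018], [-0.013, -0.074, -0.997]]
wrist_force: [-0.0, -0.4, -0.4]
opening: 0.906
```

Call:
step_arm --steps '[{"tx":0,"ty":0,"tz":0,"yaw":0,"jaw":0.085},{"tx":0,"ty":0,"tz":0,"yaw":0,"jaw":0.085},{"tx":0,"ty":0,"tz":0,"yaw":0,"jaw":0.085},{"tx":0,"ty":0,"tz":0,"yaw":0,"jaw":0.085},{"tx":0,"ty":0,"tz":0,"yaw":0,"jaw":0.085}]'

```text
time: 19.17
tool_pos: [385.6, -279.1, 161.5]
eef_rot: [[-0.061, 0.995, -0.073], [0.998, 0.06, -0.018], [-0.013, -0.074, -0.997]]
wrist_force: [-0.4, -0.3, 0.1]
opening: 0.906
```

Call:
step_arm --steps '[{"tx":0,"ty":0,"tz":0,"yaw":0,"jaw":0.085},{"tx":0,"ty":0,"tz":0,"yaw":0,"jaw":0.085},{"tx":0,"ty":0,"tz":0,"yaw":0,"jaw":0.085},{"tx":0,"ty":0,"tz":0,"yaw":0,"jaw":0.085},{"tx":0,"ty":0,"tz":0,"yaw":0,"jaw":0.085}]'

```text
time: 19.58
tool_pos: [385.6, -279.1, 161.5]
eef_rot: [[-0.061, 0.995, -0.073], [0.998, 0.06, -0.018], [-0.013, -0.074, -0.997]]
wrist_force: [-0.3, 0.1, -1.0]
opening: 0.904
```

Call:
step_arm --steps '[{"tx":0,"ty":0,"tz":0.01,"yaw":0,"jaw":0.085}]'

```text
time: 19.67
tool_pos: [386.0, -280.0, 152.6]
eef_rot: [[-0.061, 0.996, -0.07], [0.998, 0.06, -0.019], [-0.015, -0.071, -0.997]]
wrist_force: [1.2, -0.9, 0.4]
opening: 0.906
```

Call:
step_arm --steps '[{"tx":0,"ty":0,"tz":-0.01,"yaw":0,"jaw":0.085}]'

```text
time: 19.75
tool_pos: [384.9, -278.6, 160.5]
eef_rot: [[-0.061, 0.995, -0.074], [0.998, 0.06, -0.017], [-0.012, -0.075, -0.997]]
wrist_force: [-0.3, 0.2, 0.2]
opening: 0.903
```

Settled holds don't drift. A call ending mid-descent leaves less tilt, so I descend on the green jar in single-row calls.

Call:
step_arm --steps '[{"tx":0,"ty":0.004,"tz":0.025,"yaw":0,"jaw":0.085}]'

```text
time: 19.83
tool_pos: [390.1, -281.4, 138.9]
eef_rot: [[-0.06, 0.996, -0.066], [0.998, 0.059, -0.022], [-0.018, -0.067, -0.998]]
wrist_force: [1.6, 0.3, -0.5]
opening: 0.905
```

Call:
step_arm --steps '[{"tx":0.001,"ty":0.002,"tz":0.025,"yaw":0,"jaw":0.085}]'

```text
time: 19.92
tool_pos: [391.5, -281.3, 114.0]
eef_rot: [[-0.06, 0.996, -0.063], [0.998, 0.059, -0.023], [-0.019, -0.065, -0.998]]
wrist_force: [-0.3, 0.3, -0.3]
opening: 0.903
```

Call:
step_arm --steps '[{"tx":0.001,"ty":0.002,"tz":0.025,"yaw":0,"jaw":0.085}]'

```text
time: 20.0
tool_pos: [392.9, -281.4, 88.8]
eef_rot: [[-0.06, 0.996, -0.061], [0.998, 0.059, -0.025], [-0.021, -0.062, -0.998]]
wrist_force: [0.1, 0.0, 0.2]
opening: 0.903
```

```bash
python3 -c "
from h import *
go(388,-278,15,4)
c=r.camera('wrist')
k=blob(c,(0,0,512,384),lambda h,s,v:(h>40)&(h<85)&(s>100));print(k.min(0),k.max(0),[ray(c,p,64).round(1) for p in (k.min(0),k.max(0))]);go(388,-278,15,4)"
```

```text
t 20.00 pos [ 392.9 -281.4   88.8] d [ 0.0053 -0.0001  0.0739] yaw -0.6 q7 0.80 open 0.903
[209. 164.] [292. 246.] [array([ 362. , -252.7,   64. ]), array([ 418.2, -303.4,   64. ])]
t 20.05 pos [ 390.4 -279.3   84.7] d [0.0027 0.0025 0.0697] yaw -0.6 q7 0.80 open 0.904
```

Call:
step_arm --steps '[{"tx":0.001,"ty":0.003,"tz":0.025,"yaw":0,"jaw":0.085}]'

```text
time: 20.13
tool_pos: [392.9, -280.0, 61.0]
eef_rot: [[-0.06, 0.996, -0.064], [0.998, 0.059, -0.023], [-0.019, -0.065, -0.998]]
wrist_force: [0.6, 0.2, 0.2]
opening: 0.902
```

Call:
step_arm --steps '[{"tx":0.001,"ty":0.001,"tz":0.025,"yaw":0,"jaw":0.085}]'

```text
time: 20.22
tool_pos: [392.8, -279.5, 35.6]
eef_rot: [[-0.06, 0.996, -0.063], [0.998, 0.059, -0.023], [-0.019, -0.065, -0.998]]
wrist_force: [-0.2, 0.6, -0.7]
opening: 0.902
```

```bash
python3 -c "
from h import *
go(390,-278,15,4)"
```

```text
t 20.22 pos [ 392.8 -279.5   35.6] d [ 0.0021 -0.0014  0.0207] yaw -0.6 q7 0.82 open 0.902
```

Call:
step_arm --steps '[{"tx":0.002,"ty":-0.001,"tz":0.022,"yaw":0,"jaw":0.08},{"tx":0.002,"ty":-0.001,"tz":0.022,"yaw":0,"jaw":0.07},{"tx":0.002,"ty":-0.001,"tz":0.022,"yaw":0,"jaw":0.06},{"tx":0.002,"ty":-0.001,"tz":0.022,"yaw":0,"jaw":0.03},{"tx":0.002,"ty":-0.001,"tz":0.022,"yaw":0,"jaw":0.03}]'

```text
time: 20.63
tool_pos: [390.9, -278.8, 15.1]
eef_rot: [[-0.06, 0.996, -0.062], [0.998, 0.059, -0.024], [-0.021, -0.063, -0.998]]
wrist_force: [-1.3, 0.7, 0.3]
opening: 0.604
```

Call:
step_arm --steps '[{"tx":0,"ty":0,"tz":0,"yaw":0,"jaw":0.03},{"tx":0,"ty":0,"tz":0,"yaw":0,"jaw":0.03},{"tx":0,"ty":0,"tz":0,"yaw":0,"jaw":0.03},{"tx":0,"ty":0,"tz":0,"yaw":0,"jaw":0.03},{"tx":0,"ty":0,"tz":0,"yaw":0,"jaw":0.03}]'

```text
time: 21.05
tool_pos: [391.4, -278.9, 15.4]
eef_rot: [[-0.06, 0.996, -0.061], [0.998, 0.059, -0.025], [-0.021, -0.062, -0.998]]
wrist_force: [0.0, 0.4, 2.2]
opening: 0.569
```

Call:
step_arm --steps '[{"tx":0,"ty":-0.001,"tz":-0.015,"yaw":0,"jaw":0.03},{"tx":0,"ty":-0.004,"tz":-0.055,"yaw":0,"jaw":0.03},{"tx":0,"ty":-0.007,"tz":-0.095,"yaw":0,"jaw":0.03},{"tx":0,"ty":-0.008,"tz":-0.13,"yaw":0,"jaw":0.03},{"tx":0,"ty":-0.008,"tz":-0.13,"yaw":0,"jaw":0.03}]'

```text
time: 21.47
tool_pos: [394.5, -278.4, 151.1]
eef_rot: [[-0.06, 0.997, -0.052], [0.998, 0.058, -0.03], [-0.027, -0.053, -0.998]]
wrist_force: [1.4, 0.4, -0.7]
opening: 0.57
```

```bash
python3 -c "
from h import *
go(581,153,150,4)"
```

```text
t 21.47 pos [ 394.5 -278.4  151.1] d [ 0.4194  0.2111 -0.0213] yaw -0.6 q7 0.77 open 0.570
```

Call:
step_arm --steps '[{"tx":0.028,"ty":0.014,"tz":-0.001,"yaw":0,"jaw":0.03},{"tx":0.06,"ty":0.03,"tz":-0.003,"yaw":0,"jaw":0.03},{"tx":0.09,"ty":0.045,"tz":-0.0045,"yaw":0,"jaw":0.03},{"tx":0.12,"ty":0.06,"tz":-0.006,"yaw":0,"jaw":0.03},{"tx":0.15,"ty":0.075,"tz":-0.0075,"yaw":0,"jaw":0.03}]'

```text
time: 21.88
tool_pos: [460.7, -122.4, 150.2]
eef_rot: [[-0.06, 0.997, -0.052], [0.998, 0.058, -0.03], [-0.026, -0.054, -0.998]]
wrist_force: [0.9, 0.0, -0.5]
opening: 0.568
```

Call:
step_arm --steps '[{"tx":0.032,"ty":0.016,"tz":-0.0015,"yaw":0,"jaw":0.03},{"tx":0.064,"ty":0.032,"tz":-0.003,"yaw":0,"jaw":0.03},{"tx":0.096,"ty":0.048,"tz":-0.0045,"yaw":0,"jaw":0.03},{"tx":0.128,"ty":0.064,"tz":-0.006,"yaw":0,"jaw":0.03},{"tx":0.16,"ty":0.08,"tz":-0.0075,"yaw":0,"jaw":0.03}]'

```text
time: 22.3
tool_pos: [531.1, 43.9, 148.5]
eef_rot: [[-0.06, 0.997, -0.054], [0.998, 0.058, -0.03], [-0.026, -0.055, -0.998]]
wrist_force: [1.3, -1.0, -1.2]
opening: 0.565
```

```bash
python3 -c "
from h import *
go(581,153,150,4)"
```

```text
t 22.30 pos [531.1  43.9 148.5] d [ 0.1058  0.056  -0.0074] yaw -0.6 q7 0.14 open 0.565
```

Call:
step_arm --steps '[{"tx":0.035,"ty":0.018,"tz":-0.002,"yaw":0,"jaw":0.03},{"tx":0.07,"ty":0.036,"tz":-0.004,"yaw":0,"jaw":0.03},{"tx":0.1,"ty":0.053,"tz":-0.006,"yaw":0,"jaw":0.03},{"tx":0.106,"ty":0.056,"tz":-0.007,"yaw":0,"jaw":0.03},{"tx":0.106,"ty":0.056,"tz":-0.007,"yaw":0,"jaw":0.03}]'

```text
time: 22.72
tool_pos: [580.8, 156.8, 148.4]
eef_rot: [[-0.065, 0.996, -0.054], [0.998, 0.064, -0.029], [-0.025, -0.056, -0.998]]
wrist_force: [0.2, -0.1, -0.7]
opening: 0.57
```

```bash
python3 -c "
from h import *
go(581,153,28,4)"
```

```text
t 22.72 pos [580.8 156.8 148.4] d [-0.0008  0.0067  0.1202] yaw -0.3 q7 -0.03 open 0.570
```

Call:
step_arm --steps '[{"tx":-0.001,"ty":0.002,"tz":0.035,"yaw":0,"jaw":0.03},{"tx":-0.001,"ty":0.004,"tz":0.07,"yaw":0,"jaw":0.03},{"tx":-0.001,"ty":0.006,"tz":0.1,"yaw":0,"jaw":0.03},{"tx":-0.001,"ty":0.007,"tz":0.118,"yaw":0,"jaw":0.03},{"tx":-0.001,"ty":0.007,"tz":0.12,"yaw":0,"jaw":0.03}]'

```text
time: 23.13
tool_pos: [577.5, 149.4, 24.4]
eef_rot: [[-0.063, 0.996, -0.062], [0.998, 0.061, -0.032], [-0.028, -0.064, -0.998]]
wrist_force: [-1.1, -0.0, -1.5]
opening: 0.565
```

```bash
python3 -c "
from h import *
go(581,153,19,4)"
```

```text
t 23.13 pos [577.5 149.4  24.4] d [0.0035 0.0041 0.005 ] yaw -0.5 q7 0.02 open 0.565
```

Call:
step_arm --steps '[{"tx":0.003,"ty":0.003,"tz":0.001,"yaw":0,"jaw":0.03},{"tx":0.003,"ty":0.003,"tz":0.003,"yaw":0,"jaw":0.03},{"tx":0.003,"ty":0.003,"tz":0.005,"yaw":0,"jaw":0.03},{"tx":0.003,"ty":0.003,"tz":0.006,"yaw":0,"jaw":0.03},{"tx":0.003,"ty":0.003,"tz":0.007,"yaw":0,"jaw":0.03}]'

```text
time: 23.55
tool_pos: [580.8, 152.2, 19.2]
eef_rot: [[-0.063, 0.996, -0.06], [0.998, 0.061, -0.032], [-0.028, -0.062, -0.998]]
wrist_force: [-3.7, -0.5, 14.8]
opening: 0.566
```

Contact (14.8 N). Release and lift, then on to the tip box.

Call:
step_arm --steps '[{"tx":0,"ty":0,"tz":0,"yaw":0,"jaw":0.065},{"tx":0,"ty":0,"tz":0,"yaw":0,"jaw":0.075},{"tx":0,"ty":0,"tz":0,"yaw":0,"jaw":0.075},{"tx":0,"ty":-0.001,"tz":-0.02,"yaw":0,"jaw":0.078},{"tx":0,"ty":-0.003,"tz":-0.05,"yaw":0,"jaw":0.08}]'

```text
time: 23.97
tool_pos: [578.6, 153.1, 67.5]
eef_rot: [[-0.063, 0.996, -0.066], [0.998, 0.061, -0.033], [-0.029, -0.068, -0.997]]
wrist_force: [0.4, 1.1, 0.0]
opening: 0.843
```

Call:
step_arm --steps '[{"tx":0,"ty":-0.002,"tz":-0.04,"yaw":0,"jaw":0.075},{"tx":0,"ty":-0.005,"tz":-0.08,"yaw":0,"jaw":0.075},{"tx":0,"ty":-0.005,"tz":-0.08,"yaw":0,"jaw":0.075},{"tx":0,"ty":-0.005,"tz":-0.08,"yaw":0,"jaw":0.075},{"tx":0,"ty":-0.005,"tz":-0.08,"yaw":0,"jaw":0.075}]'

```text
time: 24.38
tool_pos: [578.4, 155.7, 147.4]
eef_rot: [[-0.063, 0.996, -0.066], [0.998, 0.061, -0.033], [-0.029, -0.068, -0.997]]
wrist_force: [-0.8, 0.5, -0.3]
opening: 0.8
```

```bash
python3 -c "
from h import *
go(454,-12,120,0)"
```

```text
t 24.38 pos [578.4 155.7 147.4] d [-0.1586 -0.1323  0.0411] yaw 3.5 q7 -0.03 open 0.800
```

Call:
step_arm --steps '[{"tx":-0.03,"ty":-0.025,"tz":0.002,"yaw":3,"jaw":0.075},{"tx":-0.06,"ty":-0.05,"tz":0.004,"yaw":3,"jaw":0.075},{"tx":-0.09,"ty":-0.075,"tz":0.006,"yaw":3,"jaw":0.075},{"tx":-0.12,"ty":-0.1,"tz":0.01,"yaw":3,"jaw":0.075},{"tx":-0.15,"ty":-0.125,"tz":0.012,"yaw":3,"jaw":0.075}]'

```text
time: 24.8
tool_pos: [459.8, -3.2, 146.7]
eef_rot: [[-0.012, 0.997, -0.07], [0.999, 0.01, -0.034], [-0.033, -0.07, -0.997]]
wrist_force: [0.7, 0.0, 0.2]
opening: 0.798
```

```bash
python3 -c "
from h import *
c=r.camera('top')
k=blob(c,(235,195,268,222),lambda h,s,v:(h>100)&(h<130)&(s>100));W=np.array([ray(c,p,60)[:2] for p in k],np.float32);print(cv2.minAreaRect(W))
c=r.camera('wrist');cv2.imwrite('pics/w2.png',c['image'][:,:,::-1]);print(proj(c,[454,-12,60]))
go(454,-12,120,0)"
```

```text
((454.46527099609375, -31.508296966552734), (15.439997673034668, 38.54399490356445), 89.76994323730469)
[261.77231738 186.97211813]
t 24.90 pos [456.6  -7.4 147.2] d [-0.0036 -0.0006  0.0275] yaw 0.0 q7 0.17 open 0.802
```

View pics/w2.png

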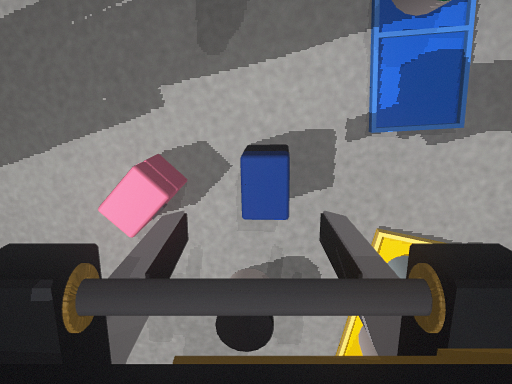

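The box lid is at (265,185), predicted (262,187), and squared up with the jaws. The pink box at (145,195) is clear of the fingers. I descend in single rows.

Call:
step_arm --steps '[{"tx":-0.004,"ty":0.002,"tz":0.02,"yaw":0,"jaw":0.075}]'

```text
time: 24.98
tool_pos: [458.5, -11.9, 128.3]
eef_rot: [[-0.002, 0.998, -0.07], [0.999, -0.001, -0.034], [-0.034, -0.07, -0.997]]
wrist_force: [0.6, 1.1, -0.1]
opening: 0.799
```

Call:
step_arm --steps '[{"tx":0,"ty":0.001,"tz":0.022,"yaw":0,"jaw":0.075}]'

```text
time: 25.07
tool_pos: [457.5, -13.9, 105.5]
eef_rot: [[0.0, 0.998, -0.07], [0.999, -0.003, -0.034], [-0.035, -0.07, -0.997]]
wrist_force: [-0.4, 0.2, -0.1]
opening: 0.794
```

Call:
step_arm --steps '[{"tx":0,"ty":0.001,"tz":0.022,"yaw":0,"jaw":0.075}]'

```text
time: 25.15
tool_pos: [456.8, -14.5, 82.1]
eef_rot: [[0.001, 0.998, -0.07], [0.999, -0.003, -0.034], [-0.034, -0.07, -0.997]]
wrist_force: [-0.4, 0.6, -0.8]
opening: 0.794
```

```bash
python3 -c "
from h import *
go(454,-12,16,0)"
```

```text
t 25.15 pos [456.8 -14.5  82.1] d [0.0048 0.0018 0.066 ] yaw -0.2 q7 0.23 open 0.794
```

Call:
step_arm --steps '[{"tx":0.003,"ty":0.001,"tz":0.03,"yaw":0,"jaw":0.075},{"tx":0.003,"ty":0.002,"tz":0.055,"yaw":0,"jaw":0.075},{"tx":0.003,"ty":0.002,"tz":0.064,"yaw":0,"jaw":0.07},{"tx":0.003,"ty":0.002,"tz":0.064,"yaw":0,"jaw":0.06},{"tx":0.003,"ty":0.002,"tz":0.064,"yaw":0,"jaw":0.055}]'

```text
time: 25.57
tool_pos: [453.9, -13.7, 17.7]
eef_rot: [[0.001, 0.997, -0.072], [0.999, -0.003, -0.034], [-0.035, -0.072, -0.997]]
wrist_force: [0.7, -0.4, 0.3]
opening: 0.641
```

Call:
step_arm --steps '[{"tx":0,"ty":0,"tz":0,"yaw":0,"jaw":0.03},{"tx":0,"ty":0,"tz":0,"yaw":0,"jaw":0.03},{"tx":0,"ty":0,"tz":0,"yaw":0,"jaw":0.03},{"tx":0,"ty":0,"tz":0,"yaw":0,"jaw":0.03},{"tx":0,"ty":0,"tz":0,"yaw":0,"jaw":0.03}]'

```text
time: 25.98
tool_pos: [455.3, -13.6, 18.7]
eef_rot: [[0.001, 0.998, -0.069], [0.999, -0.003, -0.034], [-0.034, -0.069, -0.997]]
wrist_force: [1.3, -0.0, 6.4]
opening: 0.421
```

Call:
step_arm --steps '[{"tx":0,"ty":0,"tz":0,"yaw":0,"jaw":0.03},{"tx":0,"ty":0,"tz":0,"yaw":0,"jaw":0.03},{"tx":0,"ty":-0.001,"tz":-0.01,"yaw":0,"jaw":0.03}]'

```text
time: 26.23
tool_pos: [453.7, -13.2, 28.0]
eef_rot: [[0.001, 0.997, -0.072], [0.999, -0.003, -0.034], [-0.034, -0.072, -0.997]]
wrist_force: [0.2, -0.7, -1.8]
opening: 0.425
```

Call:
step_arm --steps '[{"tx":0,"ty":-0.003,"tz":-0.04,"yaw":0,"jaw":0.03},{"tx":0,"ty":-0.006,"tz":-0.08,"yaw":0,"jaw":0.03},{"tx":0,"ty":-0.007,"tz":-0.1,"yaw":0,"jaw":0.03},{"tx":0,"ty":-0.007,"tz":-0.1,"yaw":0,"jaw":0.03},{"tx":0,"ty":-0.007,"tz":-0.1,"yaw":0,"jaw":0.03}]'

```text
time: 26.65
tool_pos: [454.3, -9.4, 129.3]
eef_rot: [[0.0, 0.998, -0.069], [0.999, -0.003, -0.034], [-0.034, -0.069, -0.997]]
wrist_force: [0.4, -0.2, -1.1]
opening: 0.426
```

```bash
python3 -c "
from h import *
go(586,73,130,4)"
```

```text
t 26.65 pos [454.3  -9.4 129.3] d [ 0.0824  0.1311 -0.0126] yaw -4.2 q7 0.20 open 0.426
```

Call:
step_arm --steps '[{"tx":0.02,"ty":0.032,"tz":-0.003,"yaw":-2,"jaw":0.03},{"tx":0.041,"ty":0.065,"tz":-0.006,"yaw":-4,"jaw":0.03},{"tx":0.062,"ty":0.1,"tz":-0.009,"yaw":-4,"jaw":0.03},{"tx":0.082,"ty":0.131,"tz":-0.012,"yaw":-4,"jaw":0.03},{"tx":0.082,"ty":0.131,"tz":-0.012,"yaw":-4,"jaw":0.03}]'

```text
time: 27.07
tool_pos: [590.9, 78.6, 127.0]
eef_rot: [[-0.075, 0.995, -0.066], [0.997, 0.073, -0.031], [-0.026, -0.068, -0.997]]
wrist_force: [1.3, 1.2, -1.2]
opening: 0.422
```

```bash
python3 -c "
from h import *
go(586,73,30,4)
c=r.camera('scene');im=c['image'][150:270,200:400,::-1]
cv2.imwrite('pics/s6.png',cv2.resize(im,None,fx=3,fy=3))"
```

```text
t 27.07 pos [590.9  78.6 127. ] d [-0.0027  0.0013  0.0973] yaw 0.2 q7 0.12 open 0.422
```

View pics/s6.png

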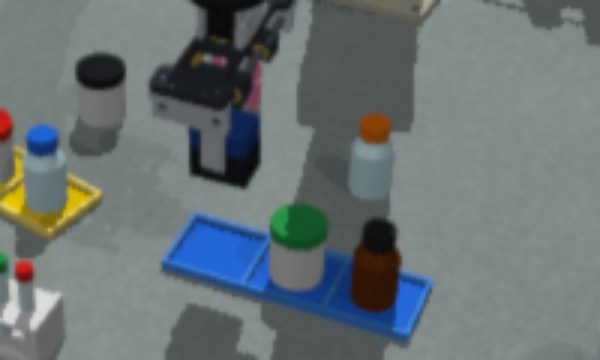

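The green jar stands in the middle pocket, crop (297,270). The box hangs on its way to the left one, crop (225,150).

Call:
step_arm --steps '[{"tx":-0.003,"ty":0,"tz":0.03,"yaw":0,"jaw":0.03},{"tx":-0.003,"ty":0,"tz":0.06,"yaw":0,"jaw":0.03},{"tx":-0.003,"ty":0.001,"tz":0.085,"yaw":0,"jaw":0.03},{"tx":-0.003,"ty":0.001,"tz":0.09,"yaw":0,"jaw":0.03},{"tx":-0.003,"ty":0.001,"tz":0.09,"yaw":0,"jaw":0.03}]'

```text
time: 27.53
tool_pos: [578.5, 68.4, 34.6]
eef_rot: [[-0.072, 0.994, -0.078], [0.997, 0.07, -0.034], [-0.029, -0.08, -0.996]]
wrist_force: [0.1, 0.4, -1.2]
opening: 0.425
```

```bash
python3 -c "
from h import *
go(586,73,22,4)"
```

```text
t 27.53 pos [578.5  68.4  34.6] d [0.0044 0.0088 0.0118] yaw 0.0 q7 0.16 open 0.425
```

Call:
step_arm --steps '[{"tx":0.004,"ty":0.008,"tz":0.002,"yaw":0,"jaw":0.03},{"tx":0.004,"ty":0.008,"tz":0.005,"yaw":0,"jaw":0.03},{"tx":0.004,"ty":0.008,"tz":0.008,"yaw":0,"jaw":0.03},{"tx":0.004,"ty":0.008,"tz":0.01,"yaw":0,"jaw":0.03},{"tx":0.004,"ty":0.008,"tz":0.012,"yaw":0,"jaw":0.03}]'

```text
time: 27.95
tool_pos: [585.7, 72.7, 22.8]
eef_rot: [[-0.073, 0.994, -0.077], [0.997, 0.07, -0.034], [-0.029, -0.079, -0.996]]
wrist_force: [-5.0, 0.7, 22.6]
opening: 0.423
```

Call:
step_arm --steps '[{"tx":0,"ty":0,"tz":0.001,"yaw":0,"jaw":0.03},{"tx":0,"ty":0,"tz":0.001,"yaw":0,"jaw":0.03},{"tx":0,"ty":0,"tz":0.001,"yaw":0,"jaw":0.03}]'

```text
time: 28.2
tool_pos: [585.7, 72.7, 23.0]
eef_rot: [[-0.073, 0.994, -0.076], [0.997, 0.07, -0.034], [-0.028, -0.078, -0.997]]
wrist_force: [-1.7, 0.4, 5.8]
opening: 0.427
```

Contact. Release, lift, and check from above.

Call:
step_arm --steps '[{"tx":0,"ty":0,"tz":0,"yaw":0,"jaw":0.05},{"tx":0,"ty":0,"tz":0,"yaw":0,"jaw":0.065},{"tx":0,"ty":0,"tz":0,"yaw":0,"jaw":0.065},{"tx":0,"ty":-0.001,"tz":-0.02,"yaw":0,"jaw":0.07},{"tx":0,"ty":-0.004,"tz":-0.05,"yaw":0,"jaw":0.075}]'

```text
time: 28.62
tool_pos: [583.4, 73.8, 71.1]
eef_rot: [[-0.073, 0.994, -0.082], [0.997, 0.07, -0.035], [-0.029, -0.084, -0.996]]
wrist_force: [0.8, -0.4, -0.0]
opening: 0.74
```

Call:
step_arm --steps '[{"tx":0,"ty":-0.003,"tz":-0.04,"yaw":0,"jaw":0.075},{"tx":0,"ty":-0.006,"tz":-0.08,"yaw":0,"jaw":0.075},{"tx":0,"ty":-0.04,"tz":-0.1,"yaw":0,"jaw":0.075},{"tx":0,"ty":-0.08,"tz":-0.11,"yaw":0,"jaw":0.075},{"tx":0,"ty":-0.12,"tz":-0.11,"yaw":0,"jaw":0.075}]'

```text
time: 29.03
tool_pos: [474.0, 69.2, 192.9]
eef_rot: [[-0.072, 0.994, -0.076], [0.997, 0.07, -0.034], [-0.028, -0.078, -0.997]]
wrist_force: [-0.8, 1.8, -0.4]
opening: 0.797
```

Call:
step_arm --steps '[{"tx":-0.02,"ty":-0.04,"tz":-0.01,"yaw":0,"jaw":0.075},{"tx":-0.03,"ty":-0.06,"tz":-0.01,"yaw":0,"jaw":0.075},{"tx":-0.03,"ty":-0.06,"tz":-0.01,"yaw":0,"jaw":0.075},{"tx":-0.03,"ty":-0.06,"tz":-0.01,"yaw":0,"jaw":0.075},{"tx":-0.03,"ty":-0.06,"tz":-0.01,"yaw":0,"jaw":0.075}]'

```text
time: 29.45
tool_pos: [418.5, 35.9, 208.6]
eef_rot: [[-0.073, 0.995, -0.074], [0.997, 0.07, -0.033], [-0.028, -0.076, -0.997]]
wrist_force: [0.2, -0.3, -0.4]
opening: 0.801
```

```bash
python3 -c "
from h import *
c=r.camera('top');d=r.camera('scene')
a=cv2.resize(c['image'][130:250,140:340,::-1],(500,300),interpolation=cv2.INTER_CUBIC);b=cv2.resize(d['image'][140:270,165:375,::-1],(485,300),interpolation=cv2.INTER_CUBIC)
b=cv2.copyMakeBorder(b,0,0,0,15,cv2.BORDER_CONSTANT)
cv2.imwrite('pics/fin.png',np.vstack([a,b]))
L=dict(red=((270,130,350,190),lambda h,s,v:((h<8)|(h>172))&(s>120),66),green=((150,130,240,190),lambda h,s,v:(h>40)&(h<85)&(s>100),66),black=((285,200,318,232),lambda h,s,v:(v<45),60),orange=((168,210,200,235),lambda h,s,v:(h>3)&(h<22)&(s>130),78),bluecap=((262,130,350,190),lambda h,s,v:(h>95)&(h<130)&(s>130),82))
for n,(roi,f,z) in L.items():
    try:
        k=blob(c,roi,f);W=np.array([ray(c,p,z)[:2] for p in k],np.float32);print(n,np.round(cv2.minAreaRect(W)[:2],1).tolist())
    except Exception as e: print(n,'hidden')
go(0,0,0)"
```

```text
red [[581.4, -192.2], [51.7, 52.4]]
green [[597.7, 152.1], [41.6, 13.2]]
black [[436.1, -142.9], [48.6, 48.7]]
orange hidden
bluecap [[595.5, -117.4], [28.0, 28.4]]
t 29.55 pos [418.5  36.  208.2] d [ 0.0006 -0.4026  0.2402] yaw 0 q7 0.09 open 0.796
```

View pics/fin.png

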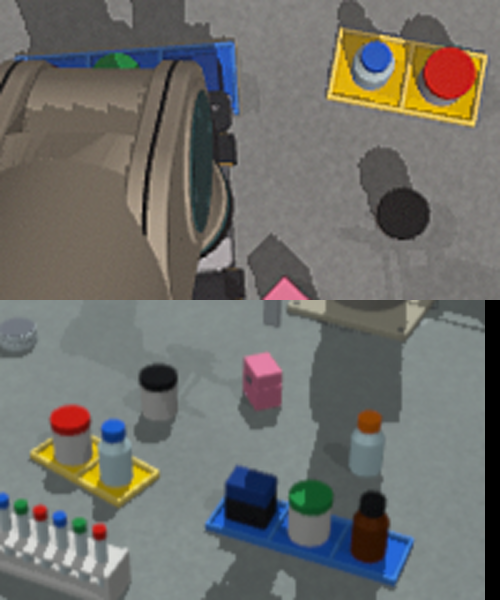

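Everything looks placed, but the arm hides the blue tray from above. I swing it aside for one sharper check of the box.

Call:
step_arm --steps '[{"tx":-0.04,"ty":0,"tz":0,"yaw":0,"jaw":0.075},{"tx":-0.08,"ty":0,"tz":0,"yaw":0,"jaw":0.075},{"tx":-0.12,"ty":0,"tz":0,"yaw":0,"jaw":0.075},{"tx":-0.16,"ty":0,"tz":0,"yaw":0,"jaw":0.075},{"tx":-0.2,"ty":0,"tz":0,"yaw":0,"jaw":0.075}]'

```text
time: 29.97
tool_pos: [434.0, -165.0, 213.4]
eef_rot: [[-0.075, 0.994, -0.076], [0.997, 0.072, -0.034], [-0.029, -0.078, -0.997]]
wrist_force: [0.7, 0.3, 0.2]
opening: 0.8
```

Call:
step_arm --steps '[{"tx":-0.03,"ty":0,"tz":0,"yaw":0,"jaw":0.075},{"tx":-0.06,"ty":0,"tz":0,"yaw":0,"jaw":0.075},{"tx":-0.06,"ty":0,"tz":0,"yaw":0,"jaw":0.075},{"tx":-0.06,"ty":0,"tz":0,"yaw":0,"jaw":0.075},{"tx":-0.06,"ty":0,"tz":0,"yaw":0,"jaw":0.075}]'

```text
time: 30.38
tool_pos: [438.8, -223.9, 214.3]
eef_rot: [[-0.075, 0.994, -0.077], [0.997, 0.073, -0.033], [-0.028, -0.079, -0.996]]
wrist_force: [1.2, 0.3, 0.3]
opening: 0.798
```

```bash
python3 -c "
from h import *
c=r.camera('top');d=r.camera('scene')
a=cv2.resize(c['image'][140:240,140:270,::-1],(390,300),interpolation=cv2.INTER_CUBIC);b=cv2.resize(d['image'][200:270,250:350,::-1],(429,300),interpolation=cv2.INTER_CUBIC)
cv2.imwrite('pics/fin2.png',np.hstack([a,b]))
k=blob(c,(168,210,200,235),lambda h,s,v:(h>3)&(h<22)&(s>130));W=np.array([ray(c,p,78)[:2] for p in k],np.float32);print('orange',cv2.minAreaRect(W)[0])
k=blob(c,(140,140,245,190),lambda h,s,v:(h>40)&(h<85)&(s>100));W=np.array([ray(c,p,66)[:2] for p in k],np.float32);print('green',cv2.minAreaRect(W)[:2])"
```

```text
orange (419.1702880859375, 164.6097412109375)
green ((578.01416015625, 151.878662109375), (52.67918395996094, 51.91267776489258))
```

View pics/fin2.png

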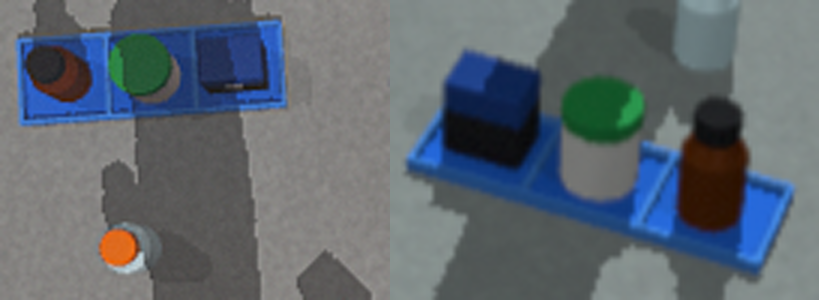

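The top and side crops show amber bottle, green jar and box upright, each in its own blue pocket and off the walls. Orange and black have not moved. I hand the job in.

```bash
python3 -c "
from plant import r
print(r.job_done())"
```

```text
the job is handed in; nothing more can be done
None
```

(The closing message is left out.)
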